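Put the thread baskets behind their own cards and stack the reserve

TASK

The thread baskets on the counter have been put back at the wrong cards: using the empty green cutting mat as a free spot, move the three white baskets so that each stands squarely in the middle of the place behind the card of its own thread colour, its handle towards the card. Stack the dark grey reserve basket on top of the red one, turned end for end (handle away from the card), so that it stands level up on the rim lugs instead of dropping down inside. Do not tip any basket over, and leave the dish of pins and the jar of buttons where they are.

Things in the scene. Friction and masses are not known exactly. Their poses are not given: they have to be found in the camera images.
- red_basket: White basket 120 x 66 x 50, about 0.18 kg, of red thread spools (fixed in it), red handle at one end (to x = +70). Origin: centre of underside; x along its length to the handle, z up. Top 20 mm: upright skirt 66 wide across y, grip it there from above. Four lugs inside the rim at x = -14 and +34, y = 20 to 30 either side, tops 45 above the underside; notches in the underside at the same x.
- blue_basket: White basket of blue thread, blue handle. Same build, size and axes as the red basket (origin: centre of underside, x to the handle, 66 wide skirt at 30 to 50 mm height).
- yellow_basket: White basket of yellow thread, yellow handle. Same build, size and axes as the red basket (origin: centre of underside, x to the handle, 66 wide skirt at 30 to 50 mm height).
- reserve_basket: Dark grey basket of red thread, red handle; same build, size and axes as the red one. It starts on the bare counter. Put on the red one the same way round it drops down inside, about 15 mm lower; turned end for end (its x reversed) and centred, its base rests on the lugs 45 mm above the red basket's underside, with about 4 mm play each way.
- red_card (a point): Foot of the red card on its fixed stand: grey plate 186 x 84 x 3, card 70 wide, 38 high, leaning back (top edge at x = -8). Point on the plate's top face, 3 above the counter, on its centre line; x points out along the plate to the customer side. The basket's place is the marked plate centred at x = -100, y = 0, length along x.
- blue_card (a point): Foot of the blue card on its fixed stand: grey plate 186 x 84 x 3, card 70 wide, 38 high, leaning back (top edge at x = -8). Point on the plate's top face, 3 above the counter, on its centre line; x points out along the plate to the customer side. The basket's place is the marked plate centred at x = -100, y = 0, length along x.
- yellow_card (a point): Foot of the yellow card on its fixed stand: grey plate 186 x 84 x 3, card 70 wide, 38 high, leaning back (top edge at x = -8). Point on the plate's top face, 3 above the counter, on its centre line; x points out along the plate to the customer side. The basket's place is the marked plate centred at x = -100, y = 0, length along x.
- mat: Dark green cutting mat with a pale grid, 180 x 110, 3 thick, fixed flat on the counter and empty: the free spot, large enough for one basket. Origin: centre of its underside; x along its length.
- pin_dish: Round blue dish of pins, 64 across, 18 high, loose, to be left alone. Origin: centre of its underside.
- button_jar: Amber jar of buttons with a white lid, 54 across, 62 high, loose, to be left alone. Origin: centre of its underside.

How it is judged:
By the outcome, as a careful person would: the job done as asked, in the order asked, and still so for the second after the job is handed in, with the robot touching nothing.
It also fails if it takes over 144 s, if anything falls off the work surface, if the arm or the gripper's body presses on something with over 40 N, if the wrist force passes 120 N, or if a joint passes its speed limit or range.

ROBOT

A 6-joint arm with a two-finger parallel gripper is mounted at the origin on the work surface. World frame = base frame: x ahead of the robot, y to its left, z up, the work surface at z = 0. Lengths are in m, angles in rad, forces in N, time in s.
With the tool pointing down it reaches from about 0.3 to 0.775 m from the base axis. Payload 14.6 kg.
Tool frame: the origin (TCP) lies between the finger pads; the fingertips stand 8 mm ahead of it and the grasp point (between the pads) lies 11 mm behind it; x points along the fingers, y is the direction in which the jaws open and shut, and the axes are right-handed (so a half turn about x gives the same grasp; the last joint's range is limited). The gripper opens to 94 mm and grips with 3 to 60 N. Pads are 16 mm wide; open, the fingers measure 119 mm over their backs; the gripper's body (75 mm by 177 mm) begins 78 mm behind the grasp point.
Start: joints at [-1.373, 0.3, 1.521, -0, 1.321, -0.067], TCP at [0.144, -0.531, 0.213] pointing down, gripper open.
Joint ranges: [-3.03, 3.03], [-0.79, 2.21], [0.23, 2.52], [-1.04, 4.18], [0, 3.07], [-2.55, 2.55]. Speed limits (rad/s): [2.22, 2.22, 2.57, 3.14, 3.14, 3.14].

INTERFACE

Orientations are given as [roll, pitch, yaw] about the fixed x, y, z axes, in that order (R = Rz(yaw) Ry(pitch) Rx(roll)).
In Python, from station import ctrl gives the robot as it stands.
- The arm moves only by the shell command python3 -m creep 'ROWS' [FORCE]. ROWS is a JSON object of lists of equal length, an entry for each row: "hand": the closure, from -1 (fully open) to 1 (shut); "slide": the shift along the tool's x, y, z in m, a list of three; "spin": the turn about the tool's x in degrees. A call has 1 to 12 rows; each row is the pose to reach, as a shift and turn from the pose commanded when the call began, along the tool's axes at that moment; what a row does not reach only later rows make up. A row lasts 1/12 s, in which the tool goes at most 41.7 mm and 7.16 degrees, less where a joint would pass 70% of its speed; a pose out of reach is approached as far as the arm can. A call with a gripper value outside its range is refused whole. The fingers move at their own pace and stop on an object; FORCE is the grip in N (left out, the last holds). Time passes only in rows, so rows that repeat a pose let the fingers close. It gives the time, the measured TCP pose, the force and the opening at its end, in the units of the state.
- ctrl.get_obs(): the state, without advancing time (a new reading comes with each control period).
- ctrl.camera(name): name is "scene" or "top"; returns the picture (420x560x3 uint8, red, green, blue); there is no depth.
- ctrl.calibration(name): a dict with "K" (3x3 intrinsics, pixels), "R" (3x3) and "t" (3): a world point X has camera coordinates R X + t. Camera axes: x right, y down, z forward; pixel columns grow to the right and rows downward; lengths in m; the calibration is good to about 2 mm. A picture is of the moment at which its call begins. calibration takes no time and is no camera call.
- ctrl.hand_in(): hands the job in, once; it reports no verdict.
The state is a dict: "time_s": time; "qpos": joint angles; "joint_vel": joint speeds; "tau": joint torques, N m; "ee_pos": TCP position; "eef_rot": TCP orientation; "force": force on the tool from outside, world axes, zero at the start; "moment": the same for the moment, N m; "grip_width": finger opening in m.
Only numpy, scipy, OpenCV 4.12 (cv2) and the standard library are available. Lean on these libraries where they do the work, as an engineer would, in place of code of your own. Each camera call takes 0.05 s, during which the arm holds its last target.

## Working session

There is one attempt and no reset: what is moved stays moved. The work goes in short steps, Python scripts to look and compute and a shell command to move; the robot and the scene stay as the last step left them, time stands still between calls to the robot, and variables do not carry over. Pictures are saved under pics/ and viewed, and the job is handed in when it is done.

```bash
ls; mkdir -p pics; python3 - <<'E'
from station import ctrl
import cv2
for n in ("scene","top"):
    im=ctrl.camera(n); cv2.imwrite(f"pics/{n}0.png",im[:,:,::-1]); c=ctrl.calibration(n); print(n,c)
print(ctrl.get_obs())
E
```

```text
pics
scene {'K': array([[536.1874147 ,   0.        , 278.3873845 ],
       [  0.        , 536.1874147 , 205.11413513],
       [  0.        ,   0.        ,   1.        ]]), 'R': array([[-0.25308969,  0.96743687, -0.00339249],
       [ 0.6523606 ,  0.16807149, -0.73903831],
       [-0.71440272, -0.1892561 , -0.67365486]]), 't': array([ 0.15646788, -0.3254234 ,  1.69170114])}
top {'K': array([[529.9208125 ,   0.        , 271.58732947],
       [  0.        , 529.9208125 , 199.8736454 ],
       [  0.        ,   0.        ,   1.        ]]), 'R': array([[-0.01127617, -0.99980332, -0.01631442],
       [-0.98618501,  0.01381614, -0.16507039],
       [ 0.16526333,  0.01422768, -0.98614685]]), 't': array([0.01626385, 0.5485262 , 1.09612933])}
{'time_s': 0.1, 'qpos': array([-1.37258909e+00,  3.00412802e-01,  1.52149992e+00,  1.16809368e-05,
        1.32069456e+00, -6.65742677e-02]), 'joint_vel': array([ 3.37666556e-04, -1.49959745e-03, -1.22332379e-03,  2.07680956e-03,
        3.39692796e-04, -5.96003742e-05]), 'tau': array([ 1.76518624e-03, -5.32644475e+01, -3.53284156e+01,  7.09405169e-02,
        2.34515715e-02, -5.47803313e-05]), 'ee_pos': array([ 0.14390473, -0.53061409,  0.21295264]), 'eef_rot': array([-1.64852156,  1.56978163,  1.7578497 ]), 'force': array([-0.06757151,  0.28895418, -0.86821339]), 'moment': array([0.01467584, 0.04750933, 0.00365333]), 'grip_width': 0.09386668928537588}
```

View pics/scene0.png

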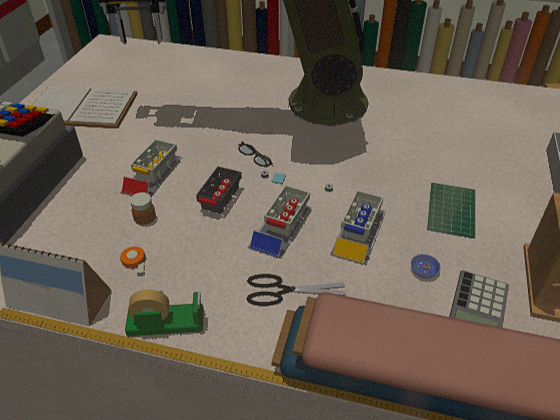

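View pics/top0.png

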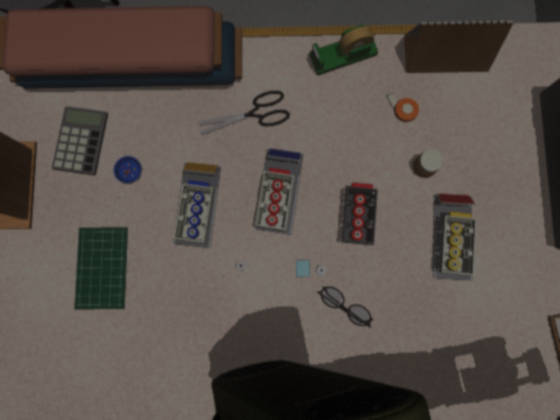

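```bash
python3 - <<'E'
import cv2
im=cv2.imread("pics/top0.png")
def crop(x0,y0,w,h,s,n):
    c=cv2.resize(im[y0:y0+h,x0:x0+w],None,fx=s,fy=s,interpolation=cv2.INTER_CUBIC)
    c=cv2.convertScaleAbs(c,alpha=1.6,beta=10)
    for i in range(0,w,10):
        cv2.line(c,(i*s,0),(i*s,6 if i%50 else 14),(0,255,255),1)
    for i in range(0,h,10):
        cv2.line(c,(0,i*s),(6 if i%50 else 14,i*s),(0,255,255),1)
    cv2.imwrite(n,c)
crop(170,140,140,110,5,"pics/c1.png")
crop(330,150,150,135,5,"pics/c2.png") if 0 else crop(330,170,155,115,5,"pics/c2.png")
E
```

```text
(no output)
```

View pics/c1.png

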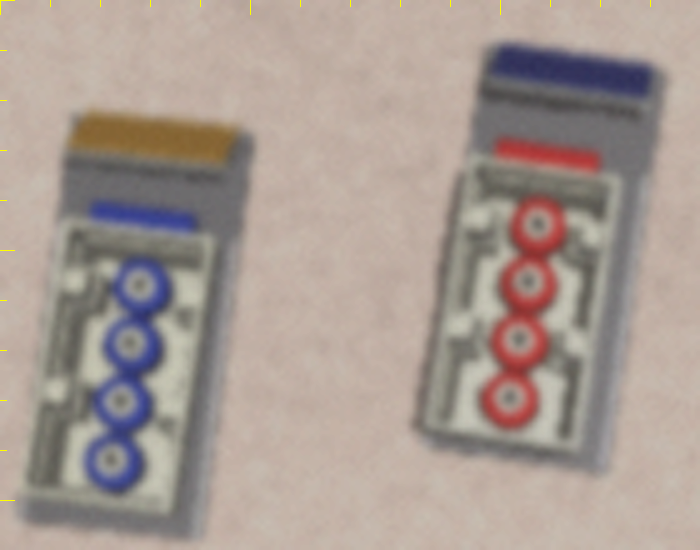

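View pics/c2.png

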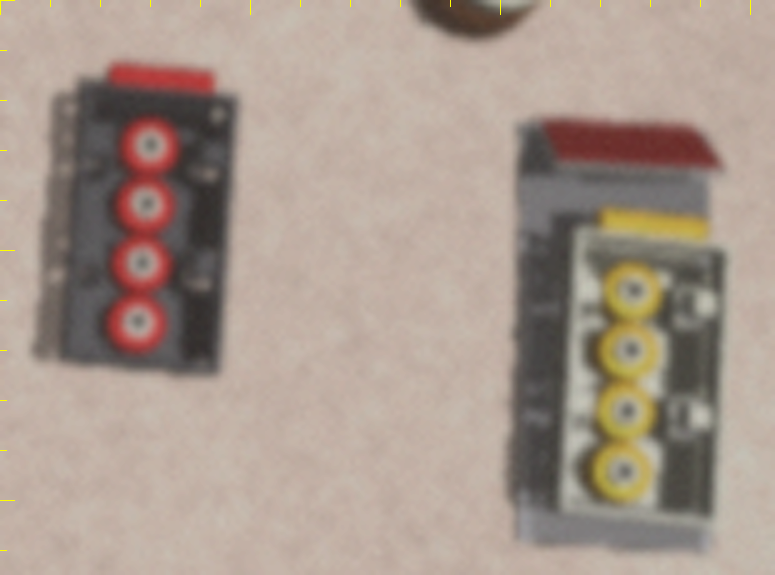

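```bash
python3 - <<'E'
import cv2
im=cv2.imread("pics/scene0.png")
def crop(x0,y0,w,h,s,n):
    c=cv2.resize(im[y0:y0+h,x0:x0+w],None,fx=s,fy=s,interpolation=cv2.INTER_CUBIC)
    c=cv2.convertScaleAbs(c,alpha=1.6,beta=10)
    for i in range(0,w,10):
        cv2.line(c,(i*s,0),(i*s,6 if i%50 else 14),(0,255,255),1)
    for i in range(0,h,10):
        cv2.line(c,(0,i*s),(6 if i%50 else 14,i*s),(0,255,255),1)
    cv2.imwrite(n,c)
crop(245,180,145,85,5,"pics/s1.png")
crop(110,130,140,95,5,"pics/s2.png")
E
```

```text
(no output)
```

View pics/s1.png

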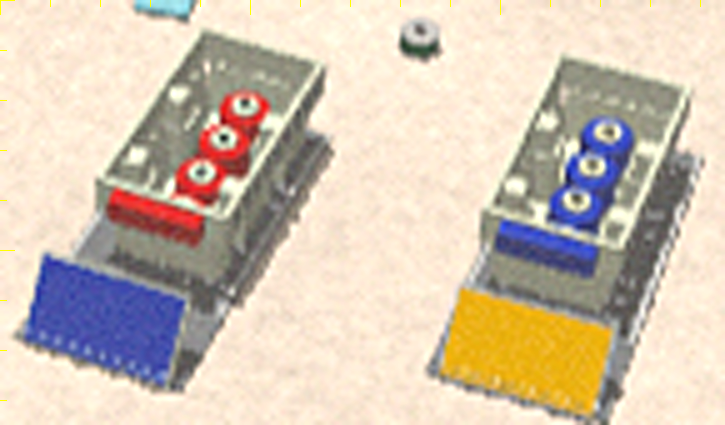

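View pics/s2.png

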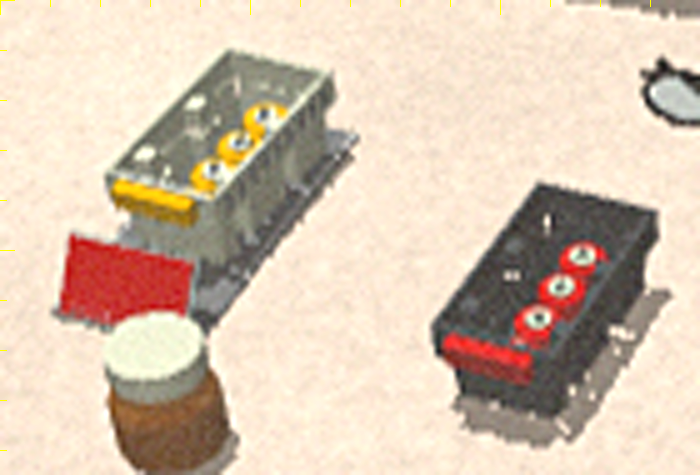

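```bash
cat > h.py <<'E'
import numpy as np, cv2
from scipy.optimize import least_squares
from station import ctrl
C={n:ctrl.calibration(n) for n in("scene","top")}
def proj(n,X):
    c=C[n]; p=np.asarray(X)@c["R"].T+c["t"]; p=p@c["K"].T; return p[:,:2]/p[:,2:]
def back(n,p,z):
    c=C[n]; r=np.linalg.solve(c["K"],np.append(p,1)); d=c["R"].T@r; o=-c["R"].T@c["t"]; return o+d*(z-o[2])/d[2]
def src(p,o,s=5): return (np.array(p,float)+.5)/s-.5+np.array(o)
def tri(ps,pt):
    P={n:C[n]["K"]@np.c_[C[n]["R"],C[n]["t"]] for n in C}
    X=cv2.triangulatePoints(P["scene"],P["top"],np.array(ps,float).T,np.array(pt,float).T); return (X[:3]/X[3]).T
def pose2(local,x,y,a,z=0):
    c,s=np.cos(a),np.sin(a); L=np.asarray(local,float)
    return np.c_[x+c*L[:,0]-s*L[:,1],y+s*L[:,0]+c*L[:,1],L[:,2]+z]
RIM=[[60,33,50],[60,-33,50],[-60,-33,50],[-60,33,50]]
RIM=np.array(RIM)/1000
def fit(obs,local,z=0,x0=(.45,0,0)):
    # obs: {cam: pixels Nx2 (nan to skip)}
    def f(v):
        X=pose2(local,*v,z); r=np.concatenate([(proj(n,X)-o).ravel() for n,o in obs.items()]); return r[~np.isnan(r)]
    s=least_squares(f,x0,loss="soft_l1"); return s.x,np.sqrt(np.mean(f(s.x)**2))
E
python3 - <<'E'
from h import *
np.set_printoptions(precision=4,suppress=True)
t1=(170,140);t2=(330,170);s1=(245,180);s2=(110,130)
# cards: UL foot, UR foot, UL top, UR top. top view: left=+y
cards={"blue":([(22,328),(165,383),(43,255),(187,298)],s1,[(497,45),(658,65),(490,78),(650,97)],t1),
"yellow":([(440,372),(592,415),(463,290),(615,325)],s1,[(80,113),(240,125),(70,150),(232,163)],t1),
"red":([(60,312),(185,340),(72,235),(196,262)],s2,[(543,122),(695,125),(558,163),(722,170)],t2)}
for k,(a,so,b,to) in cards.items():
    A=src(a,so);B=src(b,to)
    # in scene view, left = -y
    print(k);print(tri(A,B[[1,0,3,2]]))
nan=(np.nan,np.nan)
# rim order: (+x,+y),(+x,-y),(-x,-y),(-x,+y); top: UL,UR,LR,LL ; scene: +x=lower, +y=right
bk={"red":(3,[(470,155),(622,178),(577,452),(428,430)],t1,[(238,222),(97,182),(205,33),(326,68)],s1),
"blue":(3,[(68,218),(218,236),(170,516),(22,494)],t1,[(628,250),(482,212),(562,57),(690,92)],s1),
"reserve":(0,[(78,80),(238,95),(218,375),(60,360)],t2,[(545,365),(435,330),(540,185),(657,212)],s2),
"yellow":(3,[(575,228),(727,248),(712,520),(560,505)],t2,[(210,205),(107,180),(228,52),(333,75)],s2)}
for k,(z,a,to,b,so) in bk.items():
    A=src(a,to);B=src(b,so)
    for o in ({"top":A},{"scene":B},{"top":A,"scene":B}):
        v,r=fit(o,RIM,z/1000); print(k,list(o),v[:2],np.degrees(v[2]),r)
pl={"blue":([(488,48),(663,70),(605,472),(415,428)],t1),"yellow":([(72,115),(250,132),(200,538),(18,522)],t1),"red":([(516,122),nan,(708,550),(517,545)],t2)}
for k,(a,o) in pl.items(): 
    P=np.array([back("top",p,.003) for p in src(a,o)]);print(k,P[:,:2].round(4).tolist())
E
```

```text
blue
[[ 0.6624 -0.058   0.0074]
 [ 0.6744  0.0137  0.0026]
 [ 0.6409 -0.0532  0.0348]
 [ 0.6507  0.0171  0.0346]]
yellow
[[0.6383 0.1314 0.004 ]
 [0.6455 0.2027 0.003 ]
 [0.6139 0.1334 0.0331]
 [0.6205 0.2036 0.0355]]
red
[[ 0.5616 -0.4288  0.0032]
 [ 0.5636 -0.3605  0.0014]
 [ 0.5364 -0.4279  0.0341]
 [ 0.5404 -0.3575  0.0341]]
red ['top'] [0.5469 0.0031] -9.539851155484268 0.2641462350963838
red ['scene'] [0.554  0.0069] -9.103710865428894 0.6673080733378579
red ['top', 'scene'] [0.548  0.0042] -9.392158789555577 1.1725555515726203
blue ['top'] [0.5223 0.1764] -8.745635283223972 0.35599042495305666
blue ['scene'] [0.5284 0.1793] -8.159013384642568 0.5703222950231088
blue ['top', 'scene'] [0.5235 0.1776] -8.424739809385436 1.012221430416386
reserve ['top'] [ 0.513  -0.1773] -6.087448004841413 0.365897972735173
reserve ['scene'] [ 0.5205 -0.1774] -7.206281123553849 0.7196771358208522
reserve ['top', 'scene'] [ 0.5144 -0.1777] -6.255154892450965 1.0987092172900907
yellow ['top'] [ 0.4473 -0.3816] -7.2109819078195985 0.8407979242507013
yellow ['scene'] [ 0.4548 -0.3796] -7.232257511884968 0.5188856089997704
yellow ['top', 'scene'] [ 0.4491 -0.3817] -7.155988053379324 1.0863328054517905
blue [[0.6728, 0.0186], [0.6613, -0.0607], [0.4787, -0.0312], [0.4994, 0.0527]]
yellow [[0.6444, 0.2078], [0.6353, 0.1268], [0.4518, 0.148], [0.4599, 0.2288]]
red [[0.5641, -0.3496], [nan, nan], [0.3745, -0.4209], [0.3776, -0.3386]]
```

```bash
cat >> h.py <<'E'
from scipy.spatial.transform import Rotation as Ro
def state():
    o=ctrl.get_obs(); R=Ro.from_euler("xyz",o["eef_rot"]).as_matrix(); return o,R
def show():
    o,R=state(); g=o["ee_pos"]-.011*R[:,0]
    yaw=np.degrees(np.arctan2(R[1,1],R[0,1]))-90  # basket x dir is perpendicular to jaws
    print("t %.2f grasp"%o["time_s"],g.round(4),"basket yaw(mod180) %.2f"%((yaw+90)%180-90),"F",o["force"].round(1),"w %.4f"%o["grip_width"],"q",o["qpos"].round(2),"tilt",R[:,0].round(3))
def go(x,y,z,yaw,half=False):
    """grasp point target; yaw deg basket axis; prints slide(mm), spin"""
    o,R=state(); g=o["ee_pos"]-.011*R[:,0]
    d=R.T@(np.array([x,y,z])-g)
    cur=np.degrees(np.arctan2(R[1,1],R[0,1]))-90
    s=yaw-cur; s=(s+90)%180-90
    # spin about tool x (down): positive spin -> negative yaw
    sp=-s
    print("slide m",d.round(4),"spin",round(sp,2),"alt",round(sp-np.sign(sp)*180,2),"q6",round(o["qpos"][5],3))
E
python3 - <<'E'
from h import *
show()
im=cv2.imread("pics/top0.png");hsv=cv2.cvtColor(im,cv2.COLOR_BGR2HSV)
m=cv2.inRange(hsv,(60,90,20),(95,255,255)); n,l,st,ce=cv2.connectedComponentsWithStats(cv2.morphologyEx(m,cv2.MORPH_CLOSE,np.ones((5,5))))
for i in range(1,n):
    if st[i,4]>2000:
        r=cv2.minAreaRect(np.argwhere(l==i)[:,::-1].astype(np.float32)); b=cv2.boxPoints(r)
        P=np.array([back("top",p,.003) for p in b]);print(P.round(4),P.mean(0))
for n,p,z in(("jar",(430,163),.062),("dish",(127,170),.018)): print(n,back("top",p,z))
state_=state()[1]; print(state_.round(3))
go(.5223,.1764,.2,-8.7)
E
```

```text
t 0.10 grasp [ 0.1439 -0.5306  0.224 ] basket yaw(mod180) 15.17 F [-0.1  0.3 -0.9] w 0.0939 q [-1.37  0.3   1.52  0.    1.32 -0.07] tilt [-0.     0.001 -1.   ]
[[0.3255 0.4384 0.003 ]
 [0.5004 0.4393 0.003 ]
 [0.4945 0.335  0.003 ]
 [0.3201 0.3366 0.003 ]] [0.41009001 0.38731399 0.003     ]
jar [ 0.6211403  -0.33049318  0.062     ]
dish [0.62568397 0.33271745 0.018     ]
[[-0.     0.262 -0.965]
 [ 0.001 -0.965 -0.262]
 [-1.    -0.001 -0.   ]]
slide m [ 0.0246 -0.5833 -0.5502] spin 23.87 alt -156.13 q6 -0.067
```

```bash
python3 -m creep '{"hand":[-1,-1,-1,-1,-1,-1,-1,-1,-1,-1,-1,-1],"slide":[[0,-0.03,-0.0283],[0,-0.06,-0.0566],[0,-0.09,-0.085],[0,-0.12,-0.113],[0,-0.15,-0.1415],[0,-0.18,-0.17],[0,-0.21,-0.198],[0,-0.24,-0.2264],[0,-0.27,-0.2547],[0,-0.29,-0.2735],[0,-0.29,-0.2735],[0,-0.29,-0.2735]],"spin":[2,4,6,8,10,12,14,16,18,20,22,23.9]}' 20; python3 -c "
from h import *
show();go(.5223,.1764,.2,-8.7)"
```

```text
time_s: 1.1
ee_pos: [0.3325, -0.1779, 0.2134]
eef_rot: [-0.738, 1.571, 2.253]
force: [-0.0, 0.2, 0.0]
grip_width: 0.0939
t 1.10 grasp [ 0.3325 -0.1779  0.2244] basket yaw(mod180) -8.64 F [-0.   0.2  0. ] w 0.0939 q [-0.59 -0.1   1.96  0.    1.28  1.13] tilt [-0.  0. -1.]
slide m [ 0.0244 -0.3788 -0.1344] spin 0.06 alt -179.94 q6 1.133
```

```bash
python3 -m creep '{"hand":[-1,-1,-1,-1,-1,-1,-1,-1,-1,-1,-1,-1],"slide":[[0,-0.038,-0.0134],[0,-0.076,-0.0268],[0,-0.114,-0.0402],[0,-0.152,-0.0536],[0.01,-0.19,-0.067],[0.02,-0.228,-0.0804],[0.03,-0.266,-0.0938],[0.05,-0.304,-0.1072],[0.06,-0.342,-0.121],[0.08,-0.379,-0.1345],[0.1,-0.379,-0.1345],[0.1,-0.379,-0.1345]],"spin":[0,0,0,0,0,0,0,0,0,0,0,0]}'; python3 -c "
from h import *
show();go(.5235,.1774,.045,-8.6)
for n in('top','scene'): cv2.imwrite(f'pics/{n}1.png',ctrl.camera(n)[:,:,::-1])
im=cv2.imread('pics/scene1.png')[120:290,300:460]; cv2.imwrite('pics/z1.png',cv2.resize(im,None,fx=3.5,fy=3.5))"
```

```text
time_s: 2.1
ee_pos: [0.5208, 0.1761, 0.1089]
eef_rot: [0.395, 1.564, -2.897]
force: [-1.4, -0.2, -1.7]
grip_width: 0.0939
t 2.10 grasp [0.5209 0.1761 0.1199] basket yaw(mod180) -8.59 F [-1.4 -0.2 -1.7] w 0.0939 q [0.26 0.41 1.63 0.   1.11 1.98] tilt [-0.007 -0.002 -1.   ]
slide m [ 0.0748 -0.0019 -0.0029] spin 0.01 alt -179.99 q6 1.98
```

View pics/z1.png

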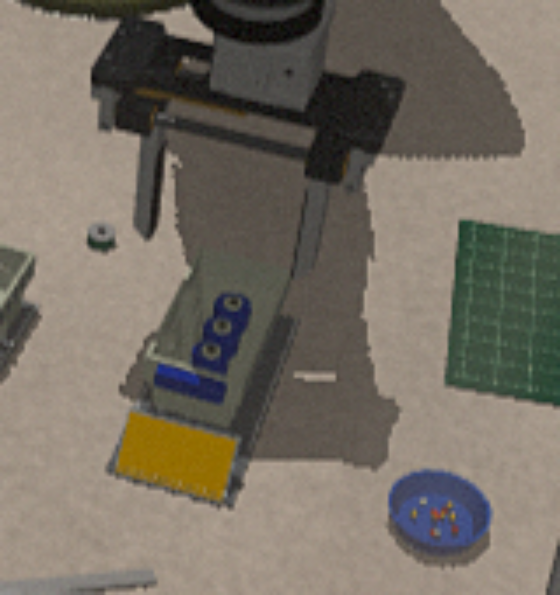

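View pics/top1.png

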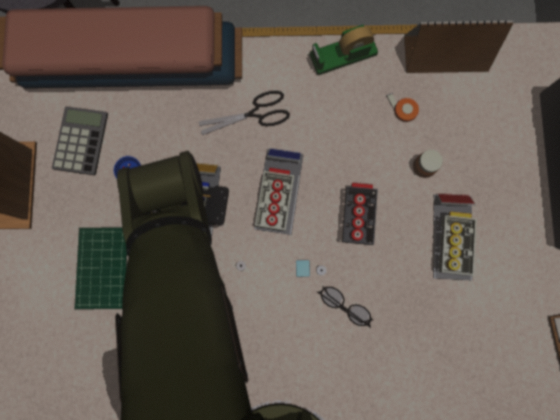

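```bash
python3 -m creep '{"hand":[-1,-1,-1,-1,-1,-1,-1,0.5,1,1,1,1],"slide":[[0.015,-0.001,0],[0.03,-0.001,0],[0.045,-0.001,0],[0.06,-0.001,0],[0.075,-0.001,0],[0.075,-0.001,0],[0.075,-0.001,0],[0.075,-0.001,0],[0.075,-0.001,0],[0.075,-0.001,0],[0.075,-0.001,0],[0.075,-0.001,0]],"spin":[0,0,0,0,0,0,0,0,0,0,0,0]}' 20;python3 -c "
from h import *
show()"
```

```text
time_s: 3.2
ee_pos: [0.523, 0.1761, 0.0392]
eef_rot: [-2.514, 1.569, 0.476]
force: [0.0, 2.0, 6.4]
grip_width: 0.0659
t 3.20 grasp [0.523  0.1761 0.0502] basket yaw(mod180) -8.73 F [0.  2.  6.4] w 0.0659 q [0.26 0.51 1.67 0.   0.96 1.98] tilt [ 0.001  0.001 -1.   ]
```

```bash
python3 -m creep '{"hand":[1,1,1,1,1,1,1,1],"slide":[[-0.003,0,0],[-0.01,0,0],[-0.025,0,0],[-0.045,0,0],[-0.065,0,0],[-0.085,0,0],[-0.1,0,0],[-0.1,0,0]],"spin":[0,0,0,0,0,0,0,0]}' 20;python3 -c "
from h import *
show();go(.411,.387,.15,0)
for n in('top','scene'): cv2.imwrite(f'pics/{n}2.png',ctrl.camera(n)[:,:,::-1])
im=cv2.imread('pics/scene2.png')[100:270,300:460]; cv2.imwrite('pics/z2.png',cv2.resize(im,None,fx=3.5,fy=3.5))"
```

```text
time_s: 3.87
ee_pos: [0.5237, 0.1761, 0.1418]
eef_rot: [-2.758, 1.566, 0.231]
force: [0.0, 0.2, -1.3]
grip_width: 0.0652
t 3.87 grasp [0.5237 0.1761 0.1528] basket yaw(mod180) -8.73 F [ 0.   0.2 -1.3] w 0.0652 q [ 0.26  0.37  1.6  -0.    1.17  1.98] tilt [ 0.005  0.001 -1.   ]
slide m [ 0.0025 -0.1914  0.1434] spin -8.73 alt 171.27 q6 1.981
```

View pics/z2.png

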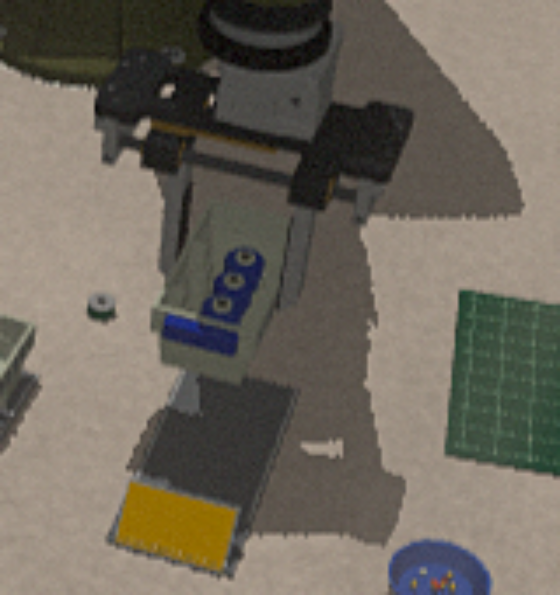

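```bash
python3 -m creep '{"hand":[1,1,1,1,1,1,1,1,1,1,1,1],"slide":[[0,-0.02,0.015],[0,-0.045,0.0335],[0,-0.07,0.0525],[0,-0.095,0.071],[0,-0.12,0.09],[0,-0.145,0.1085],[0,-0.168,0.126],[0,-0.191,0.1434],[0,-0.191,0.1434],[0,-0.191,0.1434],[0,-0.191,0.1434],[0,-0.191,0.1434]],"spin":[-1,-2,-3,-4,-5,-6,-7,-8,-8.7,-8.7,-8.7,-8.7]}' 20;python3 -c "
from h import *
show();go(.411,.387,.0502,0)"
```

```text
time_s: 4.97
ee_pos: [0.4102, 0.3854, 0.1378]
eef_rot: [0.817, 1.57, -2.326]
force: [1.1, -0.1, -2.4]
grip_width: 0.0659
t 4.97 grasp [0.4102 0.3855 0.1488] basket yaw(mod180) -0.11 F [ 1.1 -0.1 -2.4] w 0.0659 q [ 0.69  0.4   1.57 -0.    1.17  2.26] tilt [-0.001 -0.001 -1.   ]
slide m [ 0.0986 -0.0016 -0.0009] spin -0.11 alt 179.89 q6 2.262
```

Lower to just above touch, look, then settle and release.

```bash
python3 -m creep '{"hand":[1,1,1,1,1,1,1,1,1],"slide":[[0.02,0,0],[0.04,0,0],[0.06,0,0],[0.075,0,0],[0.085,0,0],[0.092,0,0],[0.096,0,0],[0.098,0,0],[0.098,0,0]],"spin":[0,0,0,0,0,0,0,0,0]}' 20;python3 -c "
from h import *
show()"
```

```text
time_s: 5.72
ee_pos: [0.4101, 0.3864, 0.0407]
eef_rot: [-2.454, 1.57, 0.686]
force: [-0.9, -0.2, -2.3]
grip_width: 0.0659
t 5.72 grasp [0.4101 0.3864 0.0517] basket yaw(mod180) -0.04 F [-0.9 -0.2 -2.3] w 0.0659 q [ 0.69  0.53  1.64 -0.    0.98  2.26] tilt [ 0.  0. -1.]
```

```bash
python3 -m creep '{"hand":[1,1,1],"slide":[[0.0015,0,0],[0.0025,0,0],[0.0025,0,0]],"spin":[0,0,0]}' 20;python3 -c "
from h import *
show()"
```

```text
time_s: 5.97
ee_pos: [0.4102, 0.3867, 0.0392]
eef_rot: [-2.514, 1.569, 0.627]
force: [-2.6, -3.7, 7.0]
grip_width: 0.0661
t 5.97 grasp [0.4102 0.3867 0.0502] basket yaw(mod180) -0.02 F [-2.6 -3.7  7. ] w 0.0661 q [ 0.69  0.53  1.64 -0.    0.97  2.26] tilt [ 0.001  0.001 -1.   ]
```

```bash
python3 -m creep '{"hand":[0.3,-0.3,-1,-1,-1,-1,-1,-1,-1,-1],"slide":[[0,0,0],[0,0,0],[0,0,0],[0,0,0],[-0.02,0,0],[-0.05,0,0],[-0.08,0,0],[-0.11,0,0],[-0.14,0,0],[-0.15,0,0]],"spin":[0,0,0,0,0,0,0,0,0,0]}' 20;python3 -c "
from h import *
show();go(.448,-.381,.2,-7.2)"
```

```text
time_s: 6.8
ee_pos: [0.4108, 0.3873, 0.1927]
eef_rot: [-2.443, 1.564, 0.698]
force: [0.1, 0.1, 0.1]
grip_width: 0.0938
t 6.80 grasp [0.4108 0.3872 0.2037] basket yaw(mod180) -0.02 F [0.1 0.1 0.1] w 0.0938 q [0.69 0.35 1.51 0.   1.28 2.26] tilt [ 0.005  0.004 -1.   ]
slide m [ 0.0008  0.7682 -0.0375] spin 7.18 alt -172.82 q6 2.262
```

```bash
python3 -m creep '{"hand":[-1,-1,-1,-1,-1,-1,-1,-1,-1,-1,-1,-1],"slide":[[0,0.03,0],[0,0.07,0],[0,0.11,0],[0,0.15,0],[0,0.19,0],[0,0.23,0],[0,0.27,0],[0,0.31,0],[0,0.35,0],[0,0.39,0],[0,0.43,0],[0,0.47,0]],"spin":[0,0,0,0,0,0,1,2,3,4,5,6]}' 20;python3 -m creep '{"hand":[-1,-1,-1,-1,-1,-1,-1,-1,-1,-1,-1,-1],"slide":[[0,0.04,0],[0,0.08,0],[0,0.12,0],[0,0.16,0],[0,0.2,0],[0,0.23,0],[0,0.26,0],[0,0.28,0],[0,0.28,0],[0,0.28,0],[0,0.28,0],[0,0.28,0]],"spin":[1,1,1,1,1,1,1,1,1,1,1,1]}' 20;python3 -c "
from h import *
show();go(.448,-.381,.2,-7.2)
for n in('top','scene'): cv2.imwrite(f'pics/{n}3.png',ctrl.camera(n)[:,:,::-1])
"
cat > crop.py <<'E'
import cv2,sys
f,x0,y0,w,h,s,n=sys.argv[1:]; x0,y0,w,h,s=map(int,(x0,y0,w,h,s))
c=cv2.resize(cv2.imread(f)[y0:y0+h,x0:x0+w],None,fx=s,fy=s,interpolation=cv2.INTER_CUBIC)
c=cv2.convertScaleAbs(c,alpha=1.6,beta=10)
for i in range(0,w,10): cv2.line(c,(i*s,0),(i*s,6 if i%50 else 14),(0,255,255),1)
for i in range(0,h,10): cv2.line(c,(0,i*s),(6 if i%50 else 14,i*s),(0,255,255),1)
cv2.imwrite(n,c)
E
python3 crop.py pics/top3.png 70 150 155 115 5 pics/c3a.png; python3 crop.py pics/top3.png 60 215 90 105 5 pics/c3b.png
```

```text
time_s: 7.8
ee_pos: [0.4091, -0.0855, 0.1878]
eef_rot: [3.091, 1.57, -0.157]
force: [-0.0, -0.3, -0.0]
grip_width: 0.0936
time_s: 8.8
ee_pos: [0.3805, -0.3611, 0.188]
eef_rot: [-2.039, 1.571, 0.981]
force: [0.1, -0.2, 0.1]
grip_width: 0.0938
t 8.80 grasp [ 0.3805 -0.3611  0.199 ] basket yaw(mod180) -6.97 F [ 0.1 -0.2  0.1] w 0.0938 q [-0.83  0.27  1.63  0.    1.25  0.86] tilt [ 0.  0. -1.]
slide m [-0.001   0.0115 -0.0694] spin 0.23 alt -179.77 q6 0.863
```

View pics/c3a.png

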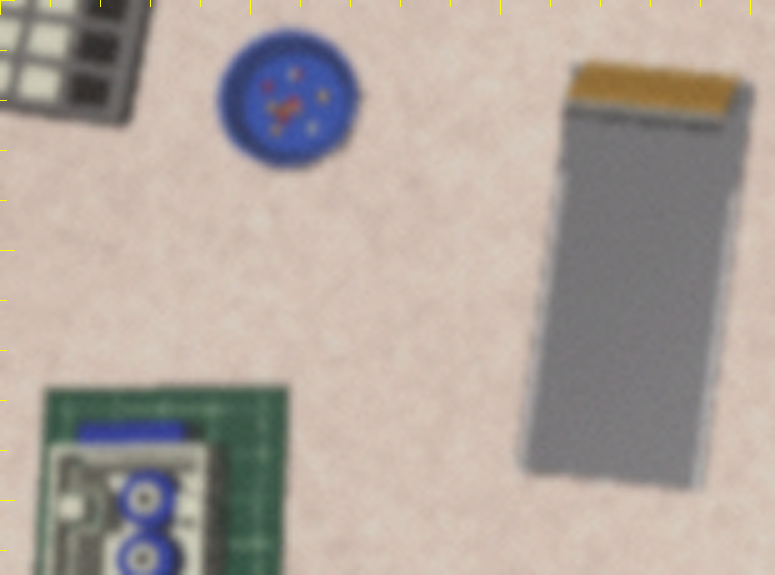

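View pics/c3b.png

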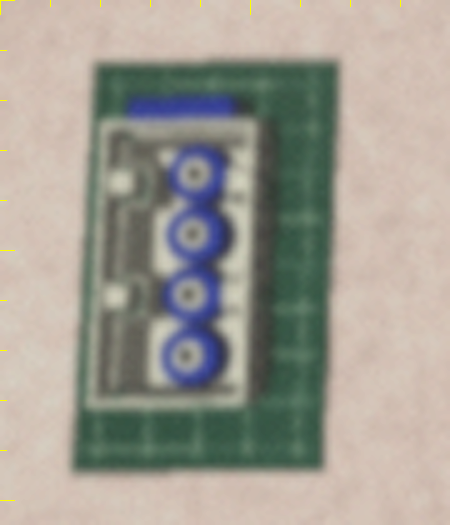

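View pics/scene3.png

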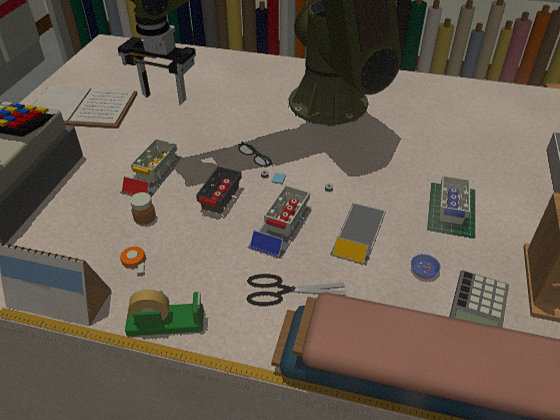

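```bash
python3 - <<'E'
from h import *
np.set_printoptions(precision=4,suppress=True)
v,r=fit({"top":src([(102,120),(263,122),(247,407),(86,405)],(60,215))},RIM,.003,(.41,.38,0)); print("blue on mat",v[:2],np.degrees(v[2]),r)
o=(70,150)
PL=np.array([[18,42,3],[18,-42,3],[-168,-42,3],[-168,42,3]])/1e3
c=src([(573,64),(754,84),(705,488),(520,472)],o)
P=np.array([back("top",p,.003) for p in c]);print(P)
v,r=fit({"top":c},PL,0,(.63,.17,0));print("yellow card frame",v,np.degrees(v[2]),r)
print("place",pose2([[-.1,0,.003]],*v))
E
python3 crop.py pics/scene3.png 320 190 80 80 7 pics/s3a.png
```

```text
blue on mat [0.4092 0.3841] -0.8907724569180906 0.42516011692803135
[[0.6449 0.2073 0.003 ]
 [0.6343 0.125  0.003 ]
 [0.4518 0.1458 0.003 ]
 [0.4599 0.2279 0.003 ]]
yellow card frame [ 0.6223  0.1681 -0.1121] -6.422880705865839 0.3278471640118459
place [[0.5229 0.1793 0.003 ]]
```

View pics/s3a.png

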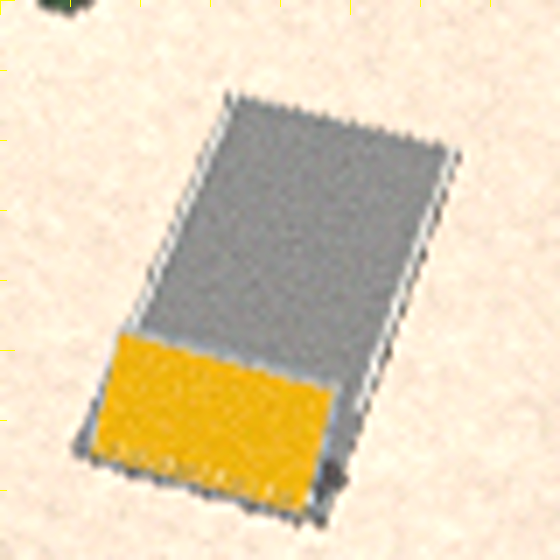

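```bash
python3 - <<'E'
from h import *
np.set_printoptions(precision=4,suppress=True)
PL=np.array([[18,42,3],[18,-42,3],[-168,-42,3],[-168,42,3]])/1e3
c=src([(325,520),(78,452),(228,94),(459,150)],(320,190),7)
v,r=fit({"scene":c},PL,0,(.63,.17,0));print(v,np.degrees(v[2]),r,pose2([[-.1,0,.003]],*v))
E
```

```text
[ 0.6263  0.1698 -0.1142] -6.54219129156708 0.3627298396681368 [[0.5269 0.1812 0.003 ]]
```

```bash
python3 crop.py pics/top2.png 425 188 60 96 6 pics/c4.png
```

```text
(no output)
```

View pics/c4.png

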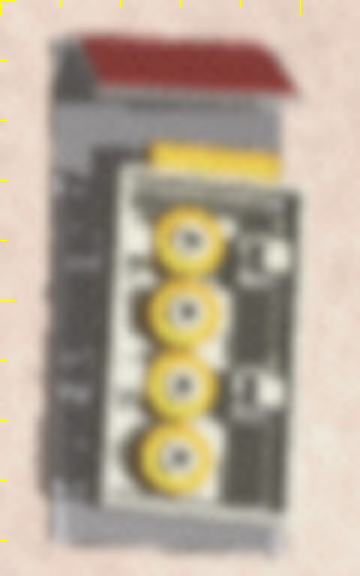

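```bash
python3 - <<'E'
from h import *
np.set_printoptions(precision=4,suppress=True)
c=src([(122,165),(300,188),(284,515),(100,503)],(425,188),6)
v,r=fit({"top":c},RIM,.003);print(v,np.degrees(v[2]),r)
print(proj("top",pose2(RIM,*v,.003))-c)
# spool/handle hue centroids, sightlines at z
im=cv2.imread("pics/top2.png");hsv=cv2.cvtColor(im,cv2.COLOR_BGR2HSV)
print([back("top",src(p,(425,188),6),.05).round(4).tolist() for p in((190,240),(178,458))])
go(.4483,-.381,.12,-5.5)
E
```

```text
[ 0.4468 -0.3813 -0.1238] -7.093046672437132 0.8372284641083266
[[-0.8536 -0.3564]
 [ 0.832  -0.7876]
 [ 0.6199  1.636 ]
 [-0.6129  0.0563]]
[[0.4831, -0.3808, 0.05], [0.4068, -0.3714, 0.05]]
slide m [ 0.0792  0.0114 -0.0696] spin -1.46 alt 178.54 q6 0.863
```

```bash
python3 -m creep '{"hand":[-1,-1,-1,-1,-1,-1,-1,-1,-1,-1,-1,-1],"slide":[[0,0.004,-0.03],[0.02,0.0114,-0.0695],[0.05,0.0114,-0.0695],[0.08,0.0114,-0.0695],[0.11,0.0114,-0.0695],[0.13,0.0114,-0.0695],[0.145,0.0114,-0.0695],[0.153,0.0114,-0.0695],[0.155,0.0114,-0.0695],[0.155,0.0114,-0.0695],[0.155,0.0114,-0.0695],[0.155,0.0114,-0.0695]],"spin":[0,0,0,0,0,0,0,0,0,0,0,0]}' 20;python3 -c "
from h import *
show()"
```

```text
time_s: 9.9
ee_pos: [0.4483, -0.3822, 0.0342]
eef_rot: [2.519, 1.569, -0.745]
force: [-0.4, 0.1, 0.4]
grip_width: 0.0938
t 9.90 grasp [ 0.4483 -0.3822  0.0452] basket yaw(mod180) -7.02 F [-0.4  0.1  0.4] w 0.0938 q [-0.77  0.59  1.56  0.    0.99  0.93] tilt [ 0.001 -0.001 -1.   ]
```

```bash
python3 -m creep '{"hand":[0,0.5,1,1,1,1,1],"slide":[[0,0,0],[0,0,0],[0,0,0],[0,0,0],[0,0,0],[0,0,0],[0,0,0]],"spin":[0,0,0,0,0,0,0]}' 20;python3 -c "
from h import *
show()"
python3 -m creep '{"hand":[1,1,1,1,1,1,1,1],"slide":[[-0.003,0,0],[-0.01,0,0],[-0.025,0,0],[-0.045,0,0],[-0.075,0,0],[-0.105,0,0],[-0.135,0,0],[-0.15,0,0]],"spin":[0,0,0,0,0,0,0,0]}' 20;python3 -c "
from h import *
show()
for n in('top','scene'): cv2.imwrite(f'pics/{n}4.png',ctrl.camera(n)[:,:,::-1])
"; python3 crop.py pics/scene4.png 90 60 120 110 5 pics/s4.png
python3 crop.py pics/top4.png 415 170 80 115 5 pics/c5.png
```

```text
time_s: 10.48
ee_pos: [0.4478, -0.382, 0.0331]
eef_rot: [2.348, 1.571, -0.917]
force: [-0.9, -0.5, 2.3]
grip_width: 0.0658
t 10.48 grasp [ 0.4478 -0.382   0.0441] basket yaw(mod180) -7.03 F [-0.9 -0.5  2.3] w 0.0658 q [-0.77  0.59  1.56 -0.    0.99  0.93] tilt [ 0. -0. -1.]
time_s: 11.15
ee_pos: [0.4484, -0.3823, 0.1873]
eef_rot: [2.516, 1.566, -0.748]
force: [-0.0, -1.2, -1.4]
grip_width: 0.0658
t 11.15 grasp [ 0.4483 -0.3823  0.1983] basket yaw(mod180) -7.03 F [-0.  -1.2 -1.4] w 0.0658 q [-0.77  0.41  1.44  0.    1.29  0.93] tilt [ 0.003 -0.003 -1.   ]
```

View pics/s4.png

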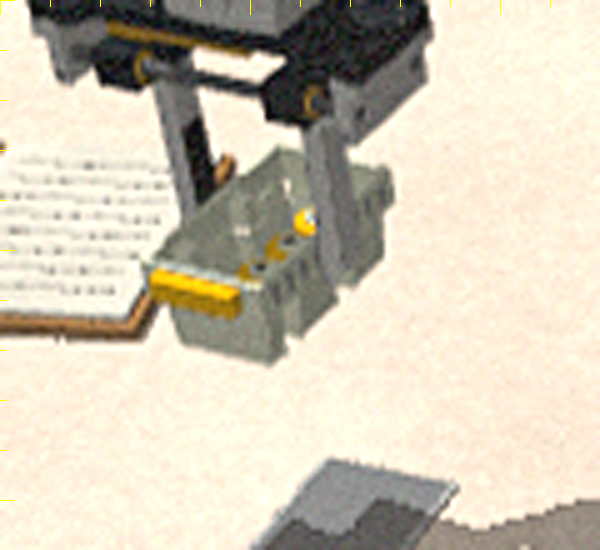

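View pics/c5.png

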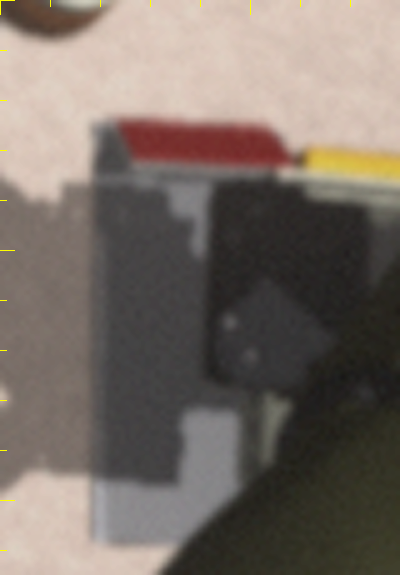

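```bash
python3 -c "
from h import *
go(.5233,.1787,.198,-6.45)"
```

```text
slide m [-0.0025 -0.5661 -0.0056] spin -0.57 alt 179.43 q6 0.925
```

```bash
python3 -m creep '{"hand":[1,1,1,1,1,1,1,1,1,1,1,1],"slide":[[0,-0.015,0],[0,-0.04,0],[0,-0.07,0],[0,-0.105,0],[0,-0.14,0],[0,-0.175,0],[0,-0.21,0],[0,-0.245,0],[0,-0.28,0],[0,-0.315,0],[0,-0.35,0],[0,-0.385,0]],"spin":[0,0,0,0,0,0,0,0,0,0,0,-0.5]}' 20;python3 -m creep '{"hand":[1,1,1,1,1,1,1,1,1,1,1,1],"slide":[[0,-0.035,0],[0,-0.065,-0.001],[0,-0.095,-0.003],[0,-0.12,-0.005],[0,-0.145,-0.005],[0,-0.165,-0.005],[0,-0.178,-0.005],[0,-0.182,-0.005],[0,-0.182,-0.005],[0,-0.182,-0.005],[0,-0.182,-0.005],[0,-0.182,-0.005]],"spin":[0,0,0,0,0,0,0,0,0,0,0,0]}' 20;python3 -c "
from h import *
show();go(.5233,.1787,.0445,-6.45)"
```

```text
time_s: 12.25
ee_pos: [0.4937, 0.0025, 0.1813]
eef_rot: [-0.009, 1.568, 3.019]
force: [0.4, 0.4, -2.6]
grip_width: 0.0657
time_s: 13.25
ee_pos: [0.5206, 0.1796, 0.183]
eef_rot: [1.244, 1.571, -2.013]
force: [-0.5, 0.4, -1.6]
grip_width: 0.0658
t 13.25 grasp [0.5206 0.1796 0.194 ] basket yaw(mod180) -6.59 F [-0.5  0.4 -1.6] w 0.0658 q [ 0.27  0.33  1.56 -0.    1.26  1.95] tilt [-0. -0. -1.]
slide m [ 0.1495  0.0005 -0.0028] spin -0.14 alt 179.86 q6 1.952
```

```bash
python3 -m creep '{"hand":[1,1,1,1,1,1,1,1,1,1,1],"slide":[[0.01,0.0005,-0.0028],[0.035,0.0005,-0.0028],[0.06,0.0005,-0.0028],[0.085,0.0005,-0.0028],[0.105,0.0005,-0.0028],[0.12,0.0005,-0.0028],[0.132,0.0005,-0.0028],[0.14,0.0005,-0.0028],[0.144,0.0005,-0.0028],[0.146,0.0005,-0.0028],[0.146,0.0005,-0.0028]],"spin":[0,0,0,0,0,0,-0.1,-0.1,-0.1,-0.1,-0.1]}' 20;python3 -c "
from h import *
show();go(.5233,.1787,.0445,-6.45)"
```

```text
time_s: 14.17
ee_pos: [0.5235, 0.1796, 0.0371]
eef_rot: [-2.726, 1.57, 0.303]
force: [-0.5, 0.0, -2.0]
grip_width: 0.0659
t 14.17 grasp [0.5235 0.1796 0.0481] basket yaw(mod180) -6.43 F [-0.5  0.  -2. ] w 0.0659 q [0.26 0.52 1.67 0.   0.96 1.95] tilt [ 0.  0. -1.]
slide m [0.0036 0.001  0.0001] spin 0.02 alt -179.98 q6 1.947
```

```bash
python3 -m creep '{"hand":[1,1,1,1,1],"slide":[[0.001,0.001,0],[0.002,0.001,0],[0.003,0.001,0],[0.0035,0.001,0],[0.0035,0.001,0]],"spin":[0,0,0,0,0]}' 20;python3 -c "
from h import *
show()"
python3 -m creep '{"hand":[0.3,-0.3,-1,-1,-1,-1,-1,-1,-1,-1],"slide":[[0,0,0],[0,0,0],[0,0,0],[0,0,0],[-0.02,0,0],[-0.05,0,0],[-0.08,0,0],[-0.11,0,0],[-0.14,0,0],[-0.15,0,0]],"spin":[0,0,0,0,0,0,0,0,0,0]}' 20;python3 -c "
from h import *
show();go(.548,.0035,.195,-9.5)"
```

```text
time_s: 14.58
ee_pos: [0.5232, 0.1787, 0.0335]
eef_rot: [-2.733, 1.571, 0.296]
force: [0.3, -0.2, -2.0]
grip_width: 0.066
t 14.58 grasp [0.5232 0.1787 0.0445] basket yaw(mod180) -6.43 F [ 0.3 -0.2 -2. ] w 0.0660 q [0.26 0.52 1.67 0.   0.95 1.95] tilt [ 0.  0. -1.]
time_s: 15.42
ee_pos: [0.5244, 0.179, 0.1882]
eef_rot: [-2.768, 1.565, 0.261]
force: [0.6, -0.3, -0.7]
grip_width: 0.0939
t 15.42 grasp [0.5244 0.179  0.1992] basket yaw(mod180) -6.42 F [ 0.6 -0.3 -0.7] w 0.0939 q [ 0.26  0.33  1.55 -0.    1.26  1.95] tilt [ 0.006  0.002 -1.   ]
slide m [ 0.004   0.1718 -0.0431] spin 3.08 alt -176.92 q6 1.946
```

```bash
python3 -m creep '{"hand":[-1,-1,-1,-1,-1,-1,-1,-1,-1],"slide":[[0,0.03,-0.007],[0,0.06,-0.015],[0,0.09,-0.022],[0,0.12,-0.03],[0,0.145,-0.036],[0,0.165,-0.041],[0,0.1718,-0.043],[0,0.1718,-0.043],[0,0.1718,-0.043]],"spin":[0,0,1,2,3,3,3,3,3]}' 20;python3 -c "
from h import *
show();go(.548,.0035,.042,-9.5)
for n in('top','scene'): cv2.imwrite(f'pics/{n}5.png',ctrl.camera(n)[:,:,::-1])
"; python3 crop.py pics/scene5.png 100 150 90 70 7 pics/s5.png
python3 crop.py pics/top5.png 425 180 70 105 5 pics/c6a.png
python3 crop.py pics/top5.png 165 155 70 100 5 pics/c6b.png
python3 crop.py pics/scene5.png 320 180 80 85 6 pics/s6b.png
python3 -c "
import cv2,numpy as np
a=cv2.imread('pics/c6a.png');b=cv2.imread('pics/c6b.png');h=max(a.shape[0],b.shape[0])
p=lambda x:cv2.copyMakeBorder(x,0,h-x.shape[0],0,0,cv2.BORDER_CONSTANT)
cv2.imwrite('pics/c6.png',np.hstack([p(a),p(b)]))"
```

```text
time_s: 16.17
ee_pos: [0.5466, 0.0036, 0.1832]
eef_rot: [-0.415, 1.57, 2.562]
force: [-0.5, -0.1, 0.4]
grip_width: 0.0938
t 16.17 grasp [0.5466 0.0036 0.1942] basket yaw(mod180) -9.44 F [-0.5 -0.1  0.4] w 0.0938 q [-0.06  0.32  1.57  0.    1.25  1.68] tilt [-0.  0. -1.]
slide m [ 1.522e-01 -1.000e-04 -1.500e-03] spin 0.06 alt -179.94 q6 1.675
```

View pics/c6.png

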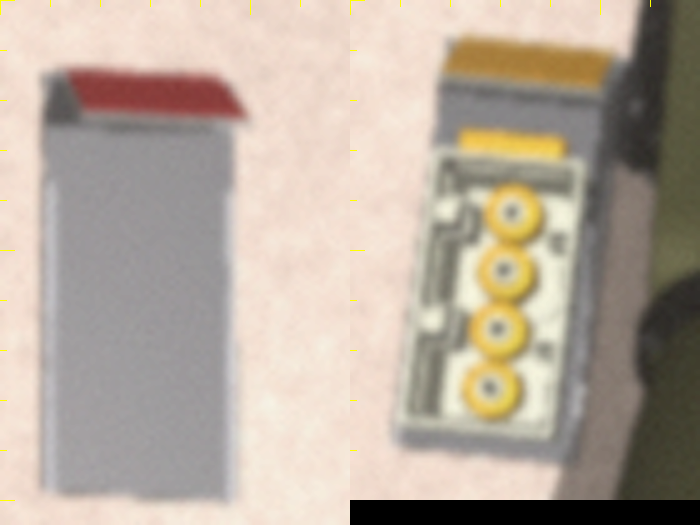

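View pics/s5.png

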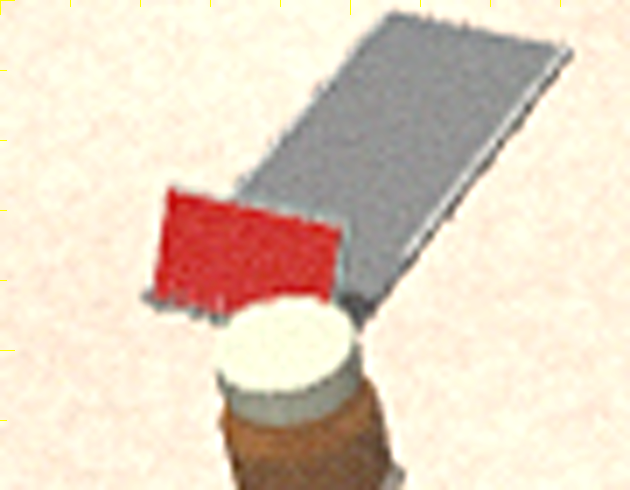

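View pics/s6b.png

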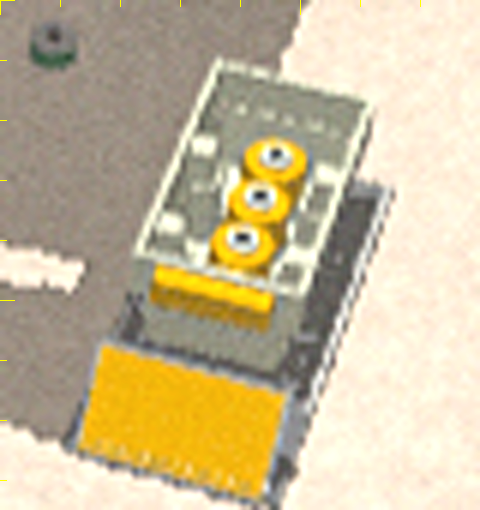

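```bash
python3 - <<'E'
from h import *
np.set_printoptions(precision=4,suppress=True)
PL=np.array([[18,42,3],[18,-42,3],[-168,-42,3],[-168,42,3]])/1e3
PT=np.array([[18,42,3],[-32,42,3],[-32,-42,3],[-168,-42,3],[-168,42,3]])/1e3
def pl(n,c,L):
    v,r=fit({n:c},L,0,(.55,-.39,0)); print("red place",n,pose2([[-.1,0,.003]],*v)[0],np.degrees(v[2]).round(2),r.round(2))
pl("top",src([(44,76),(48,180),(231,197),(235,498),(42,491)],(425,180)),PT)
pl("scene",src([(358,325),(145,297),(392,10),(572,48)],(100,150),7),PL)
for n,c in(("top",src([(80,148),(233,163),(202,437),(50,425)],(165,155))),("scene",src([(303,293),(135,250),(217,60),(370,102)],(320,180),6))):
    v,r=fit({n:c},RIM,.003); print("yellow",n,v[:2],np.degrees(v[2]),r)
E
```

```text
red place top [ 0.4438 -0.3849  0.003 ] -3.95 0.67
red place scene [ 0.4461 -0.3828  0.003 ] -3.16 1.04
yellow top [0.5214 0.1778] -5.592708186297462 0.22630967272282607
yellow scene [0.5245 0.1779] -6.3549319472585335 0.5605709129642122
```

```bash
cat > ef.py <<'E'
from h import *
from scipy.ndimage import map_coordinates, gaussian_filter
def edgefit(n,im,segs,z,x0,sign,w=4,it=8,lock=None):
    """segs: list of (A,B) local pts; outward normal = away from pose centroid. sign: -1 bright->dark outward."""
    g=gaussian_filter(im.astype(float).mean(2),.6); v=np.array(x0,float)
    A=np.array([s[0]for s in segs]);B=np.array([s[1]for s in segs]);cen=np.mean(np.r_[A,B],0)
    N=25;t=np.linspace(.08,.92,N)
    L=(A[:,None]*(1-t[:,None])+B[:,None]*t[:,None]).reshape(-1,3)
    k=np.arange(-w,w+.01,.25)
    for i in range(it):
        P=proj(n,pose2(L,*v,z));a=proj(n,pose2(A,*v,z));b=proj(n,pose2(B,*v,z));c=proj(n,pose2([cen],*v,z))[0]
        d=(b-a)/np.linalg.norm(b-a,axis=1)[:,None];nn=np.c_[-d[:,1],d[:,0]]
        nn*=np.sign(((a+b)/2-c)[:,0]*nn[:,0]+((a+b)/2-c)[:,1]*nn[:,1])[:,None]; nn=np.repeat(nn,N,0)
        S=P[:,None]+k[None,:,None]*nn[:,None]
        pr=map_coordinates(g,[S[...,1],S[...,0]],order=1)
        gr=np.gradient(pr,axis=1)*sign-0.15*np.abs(k)
        j=gr[:,2:-2].argmax(1)+2
        y0,y1,y2=(gr[np.arange(len(j)),j+q]for q in(-1,0,1));den=y0-2*y1+y2
        off=k[j]+.25*np.clip(np.where(np.abs(den)>1e-9,.5*(y0-y2)/den,0),-1,1)
        ok=y1>1.0
        T=P+off[:,None]*nn
        def f(u): return (((proj(n,pose2(L,*u,z))-T)*nn).sum(1))[ok]
        s=least_squares(f,v,loss="soft_l1",f_scale=.4);v=s.x
    r=f(v);rs=np.full(len(ok),np.nan);rs[ok]=r
    return v,np.median(np.abs(r)),ok.mean(),np.nanmedian(rs.reshape(-1,N),1).round(2)
R4=[(RIM[i],RIM[(i+1)%4]) for i in range(4)]  # front,right(-y),rear,left(+y)
def P(x,y): return np.array([x,y,3.])/1e3
PLS=[(P(18,-42),P(-168,-42)),(P(-168,-42),P(-168,42)),(P(-168,42),P(18,42))]
PLF=PLS+[(P(18,42),P(18,-42))]
def rep(lbl,o,place=False):
    v,r,ok,rs=o; p=pose2([[-.1,0,0]],*v)[0][:2] if place else v[:2]
    print(lbl,(p*1e3).round(1),"yaw %.2f"%np.degrees(v[2]),"res %.2f ok %.2f"%(r,ok),rs)
E
python3 - <<'E'
from ef import *
I={f"{n}{i}":cv2.imread(f"pics/{n}{i}.png") for n in("top","scene") for i in(0,2,3,4,5)}
d=np.pi/180
for n in("top","scene"):
    dx=.004 if n=="scene" else 0
    rep(n+" ylw place(3)",edgefit(n,I[n+"3"],PLF,0,(.6223+dx,.169,-.112),1),1)
    rep(n+" red place(5)",edgefit(n,I[n+"5"],PLS,0,(.5436+dx,-.391,-.065),1),1)
    rep(n+" blue0",edgefit(n,I[n+"0"],R4,.003,(.523+dx,.177,-8.7*d),-1))
    rep(n+" blue mat3",edgefit(n,I[n+"3"],R4,.003,(.41+dx,.386,0),-1))
    rep(n+" yellow0",edgefit(n,I[n+"0"],R4,.003,(.447+dx,-.381,-7*d),-1))
    rep(n+" yellow5",edgefit(n,I[n+"5"],R4,.003,(.522+dx,.178,-6.4*d),-1))
    rep(n+" red0",edgefit(n,I[n+"0"],R4,.003,(.547+dx,.0035,-9.4*d),-1))
    rep(n+" reserve0",edgefit(n,I[n+"0"],R4,0,(.513+dx,-.177,-6.1*d),1))
E
```

```text
top ylw place(3) [523.5 178.7] yaw -5.98 res 0.34 ok 1.00 [ 0.11 -0.33  0.52 -0.32]
top red place(5) [ 444.  -382.9] yaw -4.22 res 0.20 ok 1.00 [0.2  0.02 0.11]
top blue0 [523.2 177.9] yaw -8.87 res 0.34 ok 0.75 [-0.5   0.02 -0.45   nan]
top blue mat3 [409.  385.2] yaw -0.20 res 0.35 ok 1.00 [-0.91 -0.1  -0.37 -0.12]
top yellow0 [ 446.5 -382.6] yaw -7.49 res 0.34 ok 0.68 [-3.08  2.99 -0.33  0.1 ]
top yellow5 [522.9 177.1] yaw -6.84 res 0.61 ok 0.78 [-2.47  0.09 -0.85  2.59]
top red0 [548.3   2.9] yaw -9.83 res 0.30 ok 0.99 [-0.36 -0.12 -0.34 -0.12]
top reserve0 [ 512.  -176.8] yaw -6.50 res 0.31 ok 1.00 [-0.09 -0.35 -0.11 -0.36]
scene ylw place(3) [529.7 182.4] yaw -7.79 res 0.46 ok 1.00 [ 0.66 -0.6   0.12 -0.38]
scene red place(5) [ 448.5 -381.9] yaw -4.36 res 0.13 ok 0.96 [-0.04  0.01 -0.06]
scene blue0 [527.5 179. ] yaw -8.35 res 0.36 ok 0.67 [0.02 2.59  nan 0.37]
scene blue mat3 [414.3 385.3] yaw 0.37 res 0.13 ok 0.70 [-0.1   0.1    nan -0.12]
scene yellow0 [ 462.6 -382.3] yaw -6.84 res 0.68 ok 0.83 [0.29 2.45 2.15 0.3 ]
scene yellow5 [526.8 177.5] yaw -6.35 res 0.30 ok 0.84 [-2.84 -0.14 -1.12 -0.17]
scene red0 [552.6   6.4] yaw -10.55 res 0.91 ok 0.76 [0.01 2.38 3.34 0.91]
scene reserve0 [ 517.6 -177.9] yaw -7.92 res 0.33 ok 0.87 [ 0.05 -0.04 -0.01 -2.4 ]ef.py:25: RuntimeWarning: All-NaN slice encountered
  return v,np.median(np.abs(r)),ok.mean(),np.nanmedian(rs.reshape(-1,N),1).round(2)
```

```bash
python3 -m creep '{"hand":[-1,-1,-1,-1,-1,-1,-1,-1,-1,-1],"slide":[[0.02,0,0],[0.05,0,0],[0.08,0,-0.001],[0.11,0,-0.001],[0.13,0,-0.001],[0.142,0,-0.001],[0.148,0,-0.001],[0.15,0,-0.001],[0.15,0,-0.001],[0.15,0,-0.001]],"spin":[0,0,0,0,0,0,0,0,0,0]}' 20;python3 -m creep '{"hand":[0,0.5,1,1,1,1,1],"slide":[[0,0,0],[0,0,0],[0,0,0],[0,0,0],[0,0,0],[0,0,0],[0,0,0]],"spin":[0,0,0,0,0,0,0]}' 20;python3 -c "
from h import *
show()"
python3 -m creep '{"hand":[1,1,1,1,1,1,1,1],"slide":[[-0.003,0,0],[-0.01,0,0],[-0.025,0,0],[-0.045,0,0],[-0.075,0,0],[-0.105,0,0],[-0.135,0,0],[-0.15,0,0]],"spin":[0,0,0,0,0,0,0,0]}' 20;python3 -c "
from h import *
show(); go(.4441,-.3835,.198,-4.1)"
```

```text
time_s: 17.1
ee_pos: [0.5484, 0.0031, 0.0346]
eef_rot: [-3.034, 1.569, -0.057]
force: [0.2, -0.6, 0.2]
grip_width: 0.0938
time_s: 17.68
ee_pos: [0.5478, 0.003, 0.0337]
eef_rot: [-2.663, 1.57, 0.314]
force: [-0.2, 1.2, 4.1]
grip_width: 0.0659
t 17.68 grasp [0.5478 0.003  0.0447] basket yaw(mod180) -9.43 F [-0.2  1.2  4.1] w 0.0659 q [-0.06  0.51  1.68  0.    0.95  1.67] tilt [ 0.  0. -1.]
time_s: 18.35
ee_pos: [0.5484, 0.0029, 0.1876]
eef_rot: [-3.067, 1.567, -0.09]
force: [0.9, -0.3, -1.3]
grip_width: 0.0659
t 18.35 grasp [0.5483 0.0029 0.1986] basket yaw(mod180) -9.43 F [ 0.9 -0.3 -1.3] w 0.0659 q [-0.06  0.32  1.56 -0.    1.26  1.67] tilt [ 0.004 -0.    -1.   ]
slide m [3.000e-04 3.982e-01 3.950e-02] spin -5.33 alt 174.67 q6 1.674
```

```bash
python3 -m creep '{"hand":[1,1,1,1,1,1,1,1,1,1,1,1],"slide":[[0,0.015,0],[0,0.04,0.004],[0,0.07,0.007],[0,0.105,0.01],[0,0.14,0.014],[0,0.175,0.017],[0,0.21,0.021],[0,0.245,0.024],[0,0.28,0.028],[0,0.315,0.031],[0,0.345,0.034],[0,0.37,0.037]],"spin":[0,0,-0.5,-1,-1.5,-2,-2.5,-3,-3.5,-4,-4.5,-5]}' 20;python3 -m creep '{"hand":[1,1,1,1,1,1],"slide":[[0,0.015,0],[0,0.025,0.002],[0,0.028,0.003],[0,0.028,0.003],[0,0.028,0.003],[0,0.028,0.003]],"spin":[0,0,-0.3,-0.3,-0.3,-0.3]}' 20;python3 -c "
from h import *
show();go(.4441,-.3835,.0475,-4.1)"
```

```text
time_s: 19.35
ee_pos: [0.4494, -0.358, 0.1837]
eef_rot: [0.426, 1.571, -2.794]
force: [0.5, -0.2, -1.7]
grip_width: 0.0658
time_s: 19.85
ee_pos: [0.4457, -0.3828, 0.1836]
eef_rot: [-2.406, 1.571, 0.664]
force: [0.0, 0.1, -2.0]
grip_width: 0.0659
t 19.85 grasp [ 0.4457 -0.3828  0.1946] basket yaw(mod180) -4.07 F [ 0.   0.1 -2. ] w 0.0659 q [-0.77  0.41  1.45  0.    1.29  0.87] tilt [ 0.  0. -1.]
slide m [0.1471 0.0009 0.0016] spin 0.03 alt -179.97 q6 0.87
```

```bash
python3 -m creep '{"hand":[1,1,1,1,1,1,1,1,1,1,1],"slide":[[0.01,0.0008,0.0015],[0.035,0.0008,0.0015],[0.06,0.0008,0.0015],[0.085,0.0008,0.0015],[0.105,0.0008,0.0015],[0.12,0.0008,0.0015],[0.132,0.0008,0.0015],[0.14,0.0008,0.0015],[0.144,0.0008,0.0015],[0.1465,0.0008,0.0015],[0.1465,0.0008,0.0015]],"spin":[0,0,0,0,0,0,0,0,0,0,0]}' 20;python3 -c "
from h import *
show();go(.4441,-.3835,.0447,-4.1)"
```

```text
time_s: 20.77
ee_pos: [0.444, -0.3844, 0.0371]
eef_rot: [2.512, 1.57, -0.702]
force: [0.8, 1.3, -1.8]
grip_width: 0.0658
t 20.77 grasp [ 0.444  -0.3844  0.0481] basket yaw(mod180) -4.12 F [ 0.8  1.3 -1.8] w 0.0658 q [-0.78  0.58  1.56  0.    1.    0.87] tilt [ 0. -0. -1.]
slide m [ 0.0034 -0.0009 -0.    ] spin -0.02 alt 179.98 q6 0.867
```

```bash
python3 -m creep '{"hand":[1,1,1,1,1],"slide":[[0.001,-0.0007,0],[0.002,-0.0007,0],[0.003,-0.0007,0],[0.0038,-0.0007,0],[0.0038,-0.0007,0]],"spin":[0,0,0,0,0]}' 20;python3 -c "
from h import *
show()"
python3 -m creep '{"hand":[0.3,-0.3,-1,-1,-1,-1,-1,-1,-1,-1],"slide":[[0,0,0],[0,0,0],[0,0,0],[0,0,0],[-0.02,0,0],[-0.05,0,0],[-0.08,0,0],[-0.11,0,0],[-0.14,0,0],[-0.15,0,0]],"spin":[0,0,0,0,0,0,0,0,0,0]}' 20;python3 -c "
from h import *
show();go(.41,.3865,.197,0)"
```

```text
time_s: 21.18
ee_pos: [0.444, -0.3838, 0.0337]
eef_rot: [2.55, 1.57, -0.664]
force: [-2.2, 0.3, 4.5]
grip_width: 0.0661
t 21.18 grasp [ 0.444  -0.3838  0.0447] basket yaw(mod180) -4.13 F [-2.2  0.3  4.5] w 0.0661 q [-0.78  0.58  1.57  0.    0.99  0.87] tilt [ 0. -0. -1.]
time_s: 22.02
ee_pos: [0.4448, -0.3845, 0.1878]
eef_rot: [2.444, 1.565, -0.769]
force: [0.3, -0.5, 1.0]
grip_width: 0.0941
t 22.02 grasp [ 0.4448 -0.3845  0.1988] basket yaw(mod180) -4.13 F [ 0.3 -0.5  1. ] w 0.0941 q [-0.78  0.4   1.45  0.    1.29  0.87] tilt [ 0.004 -0.004 -1.   ]
slide m [-0.0016 -0.7665  0.0902] spin -4.13 alt 175.87 q6 0.868
```

```bash
python3 -m creep '{"hand":[-1,-1,-1,-1,-1,-1,-1,-1,-1,-1,-1,-1],"slide":[[0,-0.03,0],[0,-0.07,0.005],[0,-0.11,0.01],[0,-0.15,0.015],[0,-0.19,0.02],[0,-0.23,0.025],[0,-0.27,0.03],[0,-0.31,0.036],[0,-0.35,0.041],[0,-0.39,0.046],[0,-0.43,0.05],[0,-0.47,0.055]],"spin":[0,0,0,0,-0.5,-1,-1.5,-2,-2.5,-3,-3.5,-4.1]}' 20;python3 -m creep '{"hand":[-1,-1,-1,-1,-1,-1,-1,-1,-1,-1],"slide":[[0,-0.04,0.005],[0,-0.08,0.01],[0,-0.12,0.014],[0,-0.16,0.019],[0,-0.2,0.024],[0,-0.24,0.028],[0,-0.27,0.032],[0,-0.29,0.034],[0,-0.29,0.034],[0,-0.29,0.034]],"spin":[0,0,0,0,0,0,0,0,0,0]}' 20;python3 -c "
from h import *
show();go(.41,.3868,.0445,0)
for n in('top','scene'): cv2.imwrite(f'pics/{n}6.png',ctrl.camera(n)[:,:,::-1])
"; python3 crop.py pics/top6.png 245 140 75 105 5 pics/c7a.png
python3 crop.py pics/top6.png 425 180 65 105 5 pics/c7b.png
python3 crop.py pics/scene6.png 90 130 180 130 4 pics/s7.png
python3 -c "
import cv2,numpy as np
cv2.imwrite('pics/c7.png',np.hstack([cv2.imread('pics/c7a.png'),cv2.imread('pics/c7b.png')]))"
```

```text
time_s: 23.02
ee_pos: [0.4223, 0.091, 0.1829]
eef_rot: [-2.826, 1.571, 0.316]
force: [1.9, -1.0, 0.4]
grip_width: 0.094
time_s: 23.85
ee_pos: [0.3885, 0.3795, 0.1822]
eef_rot: [0.771, 1.57, -2.369]
force: [0.7, -0.0, -0.1]
grip_width: 0.0939
t 23.85 grasp [0.3885 0.3795 0.1932] basket yaw(mod180) 0.06 F [ 0.7 -0.  -0.1] w 0.0939 q [ 0.71  0.31  1.58 -0.    1.25  2.28] tilt [-0.001 -0.001 -1.   ]
slide m [ 0.1487 -0.0074 -0.0216] spin 0.06 alt -179.94 q6 2.276
```

View pics/c7.png

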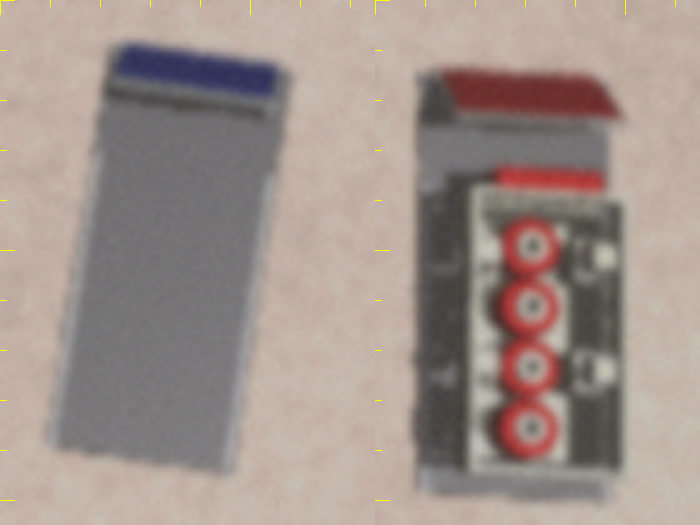

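View pics/s7.png

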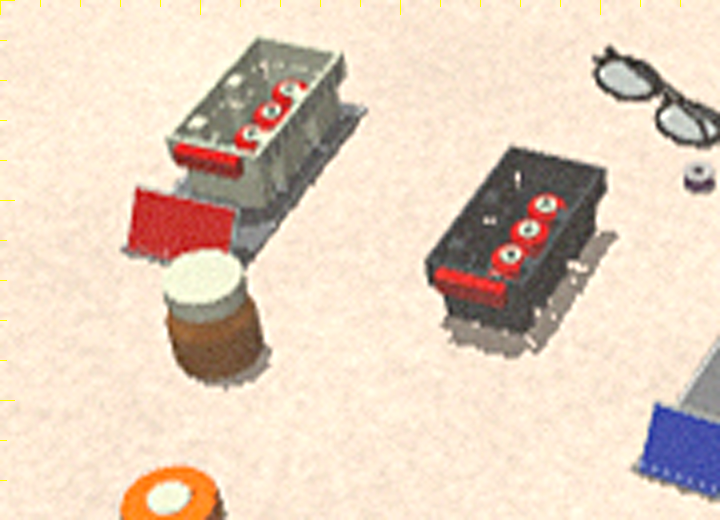

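```bash
python3 - <<'E' 2>/dev/null
from ef import *
PL=np.array([[18,42,3],[18,-42,3],[-168,-42,3],[-168,42,3]])/1e3
v,r=fit({"top":src([(95,186),(247,200),(245,470),(93,470)],(425,180))},RIM,.003);print("red",v,np.degrees(v[2]),r)
v,r=fit({"top":src([(112,45),(292,72),(232,472),(48,445)],(245,140))},PL,0,(.65,0,0));print("blue place",pose2([[-.1,0,0]],*v),np.degrees(v[2]),r)
T=cv2.imread("pics/top6.png");S=cv2.imread("pics/scene6.png");d=np.pi/180
for n,I,dx in(("top",T,0),("scene",S,.0045)):
    rep(n+" blue place",edgefit(n,I,PLF,0,(v[0]+dx,v[1],v[2]),1,w=3),1)
    rep(n+" red place",edgefit(n,I,PLS,0,(.5436+dx,-.391,-.07),1,w=3),1)
    rep(n+" red",edgefit(n,I,R4,.003,(.444+dx,-.3835,-4.1*d),-1,w=3))
    rep(n+" yellow",edgefit(n,I,R4,.003,(.522+dx,.178,-6.4*d),-1,w=3))
    rep(n+" reserve",edgefit(n,I,R4,0,(.513+dx,-.177,-6.3*d),1,w=3))
E
```

```text
red [ 0.44421764 -0.38204652 -0.07496626] -4.295250567666344 0.9543531854716467
blue place [[ 0.55162694 -0.00247021  0.        ]] -9.440955135510245 0.33797962441826884
top blue place [552.4   0. ] yaw -10.40 res 0.38 ok 1.00 [ 0.85 -0.35  0.31 -0.36]
top red place [ 443.8 -384.4] yaw -3.65 res 0.35 ok 1.00 [-1.83  0.01 -0.35]
top red [ 444.3 -383.4] yaw -3.50 res 0.36 ok 0.75 [-0.36  2.37 -0.58  0.11]
top yellow [521.4 177.7] yaw -6.59 res 0.12 ok 0.61 [-0.97  0.03 -0.11  2.6 ]
top reserve [ 511.9 -176.9] yaw -6.45 res 0.27 ok 1.00 [-0.06 -0.36 -0.11 -0.52]
scene blue place [557.3   0.7] yaw -10.28 res 0.35 ok 0.99 [ 0.44 -0.36  0.15 -0.27]
scene red place [ 449.7 -382.2] yaw -4.26 res 0.26 ok 0.84 [-0.24 -0.03 -0.06]
scene red [ 449.5 -382.2] yaw -4.13 res 0.24 ok 0.64 [0.06 2.22 2.21 0.22]
scene yellow [526.5 178.7] yaw -5.56 res 0.34 ok 0.63 [0.06 2.27  nan 0.32]
scene reserve [ 516.8 -178.1] yaw -7.54 res 0.29 ok 0.88 [0.29 0.03 0.13 0.95]
```

```bash
python3 crop.py pics/top6.png 250 145 60 96 6 pics/c8.png; python3 crop.py pics/scene6.png 250 180 70 80 7 pics/s8.png; python3 - <<'E'
from h import *
for p in((186,165),(140,455)): print(back("top",src(p,(245,140)),.003).round(4))
E
```

```text
[ 0.6179 -0.0138  0.003 ]
[0.4868 0.0085 0.003 ]
```

View pics/c8.png

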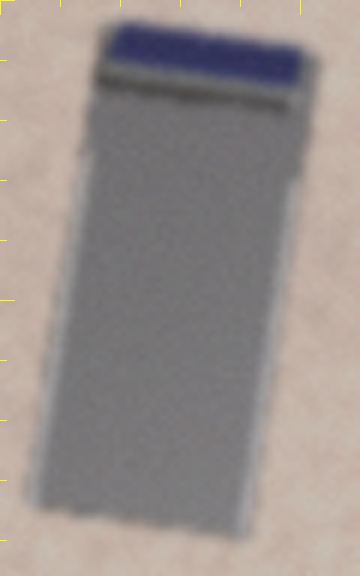

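View pics/s8.png

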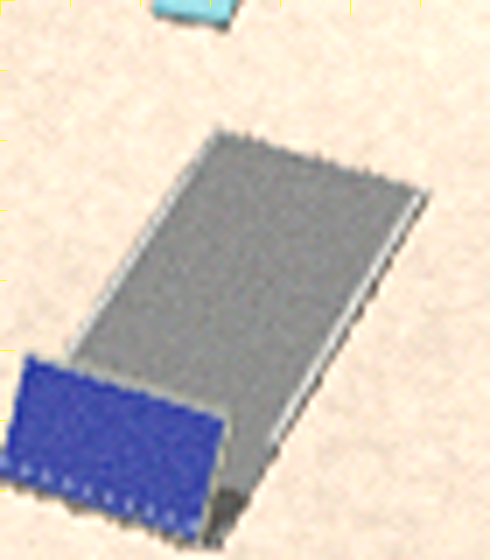

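```bash
python3 - <<'E'
from h import *
a=[back("top",src(p,(250,145),6),.003)for p in((213.5,41),(139.5,522),(191,168),(141,520))]
for u,w in((a[0],a[1]),(a[2],a[3])):
    d=u-w;yaw=np.arctan2(d[1],d[0]);print(u.round(4),w.round(4),np.degrees(yaw),"y at .5518",w[1]+np.tan(yaw)*(.5518-w[0]))
PL=np.array([[18,42,3],[-168,-42,3],[-168,42,3]])/1e3
v,r=fit({"scene":src([(219,548),(218,130),(430,192)],(250,180),7)},PL,0,(.65,0,-.17));print("blue place scene",pose2([[-.1,0,0]],*v),np.degrees(v[2]),r)
E
```

```text
[ 0.667  -0.0221  0.003 ] [0.4846 0.008  0.003 ] -9.384083703273406 y at .5518 -0.0031090110433601038
[ 0.6179 -0.0129  0.003 ] [0.4854 0.0074 0.003 ] -8.728057639603254 y at .5518 -0.0027699216975490184
blue place scene [[ 5.55657677e-01 -3.77175114e-04  0.00000000e+00]] -9.553344097461846 0.3110033524233556
```

```bash
python3 -m creep '{"hand":[-1,-1,-1,-1,-1,-1,-1,-1,-1,-1],"slide":[[0.01,-0.0074,-0.0216],[0.04,-0.0074,-0.0216],[0.07,-0.0074,-0.0216],[0.1,-0.0074,-0.0216],[0.125,-0.0074,-0.0216],[0.138,-0.0074,-0.0216],[0.146,-0.0074,-0.0216],[0.149,-0.0074,-0.0216],[0.149,-0.0074,-0.0216],[0.149,-0.0074,-0.0216]],"spin":[0,0,0,0,0,0,0,0,0,0]}' 20;python3 -m creep '{"hand":[0,0.5,1,1,1,1,1],"slide":[[0,0,0],[0,0,0],[0,0,0],[0,0,0],[0,0,0],[0,0,0],[0,0,0]],"spin":[0,0,0,0,0,0,0]}' 20;python3 -c "
from h import *
show()"
python3 -m creep '{"hand":[1,1,1,1,1,1,1,1],"slide":[[-0.003,0,0],[-0.01,0,0],[-0.025,0,0],[-0.045,0,0],[-0.075,0,0],[-0.105,0,0],[-0.135,0,0],[-0.15,0,0]],"spin":[0,0,0,0,0,0,0,0]}' 20;python3 -c "
from h import *
show(); go(.5525,-.0022,.198,-9.5)"
```

```text
time_s: 24.78
ee_pos: [0.4112, 0.3866, 0.0352]
eef_rot: [-2.447, 1.569, 0.694]
force: [0.7, -0.3, 0.2]
grip_width: 0.0942
time_s: 25.37
ee_pos: [0.4107, 0.3866, 0.0344]
eef_rot: [-2.425, 1.57, 0.717]
force: [0.1, 0.1, 3.4]
grip_width: 0.0661
t 25.37 grasp [0.4107 0.3866 0.0454] basket yaw(mod180) -0.02 F [0.1 0.1 3.4] w 0.0661 q [0.69 0.54 1.64 0.   0.97 2.26] tilt [ 0.  0. -1.]
time_s: 26.03
ee_pos: [0.4112, 0.387, 0.1884]
eef_rot: [-2.454, 1.566, 0.687]
force: [0.7, 0.3, -1.4]
grip_width: 0.0657
t 26.03 grasp [0.4112 0.3869 0.1994] basket yaw(mod180) -0.03 F [ 0.7  0.3 -1.4] w 0.0657 q [ 0.69  0.35  1.51 -0.    1.27  2.26] tilt [ 0.003  0.003 -1.   ]
slide m [ 0.0008  0.3891 -0.1415] spin 9.47 alt -170.53 q6 2.261
```

```bash
python3 -m creep '{"hand":[1,1,1,1,1,1,1,1,1,1,1,1],"slide":[[0,0.015,-0.005],[0,0.04,-0.014],[0,0.07,-0.025],[0,0.105,-0.038],[0,0.14,-0.051],[0,0.175,-0.063],[0,0.21,-0.076],[0,0.245,-0.089],[0,0.28,-0.102],[0,0.315,-0.115],[0,0.345,-0.125],[0,0.37,-0.135]],"spin":[0,0,1,2,3,4,5,6,7,8,9,9.5]}' 20;python3 -m creep '{"hand":[1,1,1,1,1,1],"slide":[[0,0.013,-0.004],[0,0.018,-0.008],[0,0.022,-0.0105],[0,0.022,-0.0105],[0,0.022,-0.0105],[0,0.022,-0.0105]],"spin":[0,0,0,0,0,0]}' 20;python3 -c "
from h import *
show();go(.553,-.0022,.0485,-9.5)"
```

```text
time_s: 27.03
ee_pos: [0.5456, 0.0141, 0.1846]
eef_rot: [2.219, 1.571, -1.091]
force: [-1.1, 0.5, -2.2]
grip_width: 0.0661
time_s: 27.53
ee_pos: [0.552, -0.0059, 0.1842]
eef_rot: [-0.946, 1.571, 2.03]
force: [0.7, 0.3, -1.4]
grip_width: 0.0659
t 27.53 grasp [ 0.552  -0.0059  0.1952] basket yaw(mod180) -9.45 F [ 0.7  0.3 -1.4] w 0.0659 q [-0.08  0.33  1.55  0.    1.26  1.66] tilt [-0.  0. -1.]
slide m [ 0.1467 -0.0038 -0.0004] spin 0.05 alt -179.95 q6 1.659
```

```bash
python3 -m creep '{"hand":[1,1,1,1,1,1,1,1,1,1,1],"slide":[[0.01,-0.0037,-0.001],[0.035,-0.0037,-0.001],[0.06,-0.0037,-0.001],[0.085,-0.0037,-0.001],[0.105,-0.0037,-0.001],[0.12,-0.0037,-0.001],[0.132,-0.0037,-0.001],[0.14,-0.0037,-0.001],[0.144,-0.0037,-0.001],[0.1465,-0.0037,-0.001],[0.1465,-0.0037,-0.001]],"spin":[0,0,0,0,0,0,0,0,0,0,0]}' 20;python3 -c "
from h import *
show();go(.553,-.0022,.045,-9.5)"
```

```text
time_s: 28.45
ee_pos: [0.5539, -0.0034, 0.0378]
eef_rot: [-3.053, 1.57, -0.078]
force: [-0.0, -0.3, -1.4]
grip_width: 0.0654
t 28.45 grasp [ 0.5539 -0.0034  0.0488] basket yaw(mod180) -9.52 F [-0.  -0.3 -1.4] w 0.0654 q [-0.07  0.52  1.66 -0.    0.96  1.66] tilt [ 0. -0. -1.]
slide m [ 0.0038 -0.001   0.0011] spin -0.02 alt 179.98 q6 1.665
```

```bash
python3 -m creep '{"hand":[1,1,1,1,1],"slide":[[0.001,-0.0008,0.001],[0.002,-0.0008,0.001],[0.003,-0.0008,0.001],[0.0038,-0.0008,0.001],[0.0038,-0.0008,0.001]],"spin":[0,0,0,0,0]}' 20;python3 -c "
from h import *
show()"
python3 -m creep '{"hand":[0.3,-0.3,-1,-1,-1,-1,-1,-1,-1,-1],"slide":[[0,0,0],[0,0,0],[0,0,0],[0,0,0],[-0.02,0,0],[-0.05,0,0],[-0.08,0,0],[-0.11,0,0],[-0.14,0,0],[-0.15,0,0]],"spin":[0,0,0,0,0,0,0,0,0,0]}' 20;python3 -c "
from h import *
show();go(.5125,-.177,.197,-6.4)"
```

```text
time_s: 28.87
ee_pos: [0.5531, -0.0026, 0.0344]
eef_rot: [-2.939, 1.57, 0.037]
force: [-2.2, 1.1, 4.5]
grip_width: 0.0658
t 28.87 grasp [ 0.5531 -0.0026  0.0454] basket yaw(mod180) -9.53 F [-2.2  1.1  4.5] w 0.0658 q [-0.07  0.52  1.67  0.    0.95  1.67] tilt [ 0.001  0.    -1.   ]
time_s: 29.7
ee_pos: [0.5542, -0.0027, 0.1883]
eef_rot: [-3.052, 1.565, -0.077]
force: [-0.7, 0.4, 1.6]
grip_width: 0.0942
t 29.70 grasp [ 0.5541 -0.0027  0.1993] basket yaw(mod180) -9.53 F [-0.7  0.4  1.6] w 0.0942 q [-0.07  0.33  1.55 -0.    1.26  1.67] tilt [ 0.006 -0.    -1.   ]
slide m [0.0021 0.1788 0.0122] spin -3.13 alt 176.87 q6 1.666
```

```bash
python3 -m creep '{"hand":[-1,-1,-1,-1,-1,-1,-1,-1,-1],"slide":[[0,0.03,0.002],[0,0.06,0.004],[0,0.09,0.006],[0,0.12,0.008],[0,0.145,0.01],[0,0.165,0.012],[0,0.1788,0.0122],[0,0.1788,0.0122],[0,0.1788,0.0122]],"spin":[0,0,-1,-2,-3,-3.1,-3.1,-3.1,-3.1]}' 20;python3 - <<'E' 2>/dev/null
from ef import *
show();go(.5127,-.177,.042,-6.4)
for n in('top','scene'): cv2.imwrite(f'pics/{n}7.png',ctrl.camera(n)[:,:,::-1])
d=np.pi/180
for n,dx in(("top",0),("scene",.0045)):
    I=cv2.imread(f"pics/{n}7.png")
    rep(n+" blue",edgefit(n,I,R4,.003,(.552+dx,-.002,-9.5*d),-1,w=3))
    rep(n+" yellow",edgefit(n,I,R4,.003,(.522+dx,.178,-6.4*d),-1,w=3))
E
python3 crop.py pics/top7.png 165 140 155 115 5 pics/c9.png
python3 crop.py pics/scene7.png 240 180 160 90 5 pics/s9.png
```

```text
time_s: 30.45
ee_pos: [0.5111, -0.1771, 0.1833]
eef_rot: [-0.477, 1.57, 2.551]
force: [0.2, -0.3, -0.6]
grip_width: 0.094
t 30.45 grasp [ 0.5111 -0.1771  0.1943] basket yaw(mod180) -6.50 F [ 0.2 -0.3 -0.6] w 0.0940 q [-0.4   0.31  1.58  0.    1.25  1.28] tilt [-0.001  0.    -1.   ]
slide m [ 0.1523 -0.0002 -0.0017] spin -0.1 alt 179.9 q6 1.283
top blue [552.5  -3.6] yaw -9.67 res 0.35 ok 0.98 [-0.37 -0.11 -0.37 -0.1 ]
top yellow [522.5 177.5] yaw -6.61 res 0.48 ok 0.74 [-1.3   0.07 -0.61  2.24]
scene blue [555.   -3.1] yaw -9.70 res 0.37 ok 0.94 [-0.37 -0.38 -0.62 -0.2 ]
scene yellow [526.5 178.7] yaw -5.52 res 0.36 ok 0.63 [0.07 2.31  nan 0.33]
```

View pics/c9.png

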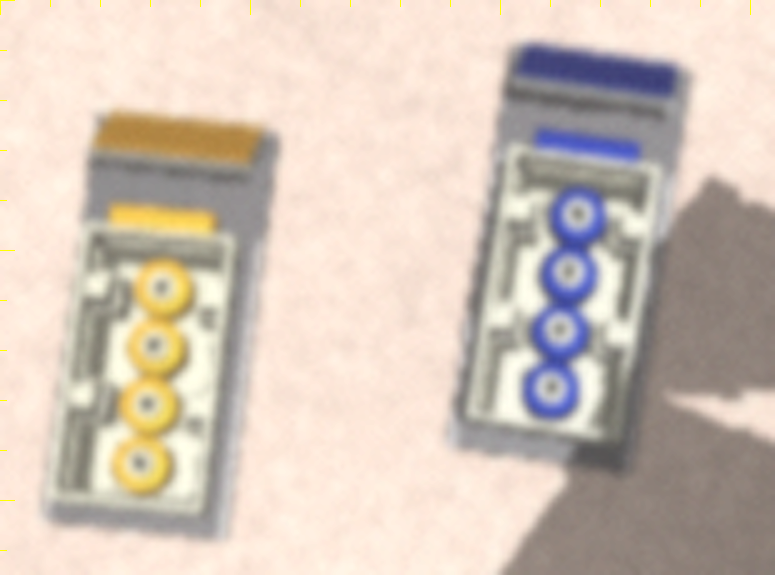

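View pics/s9.png

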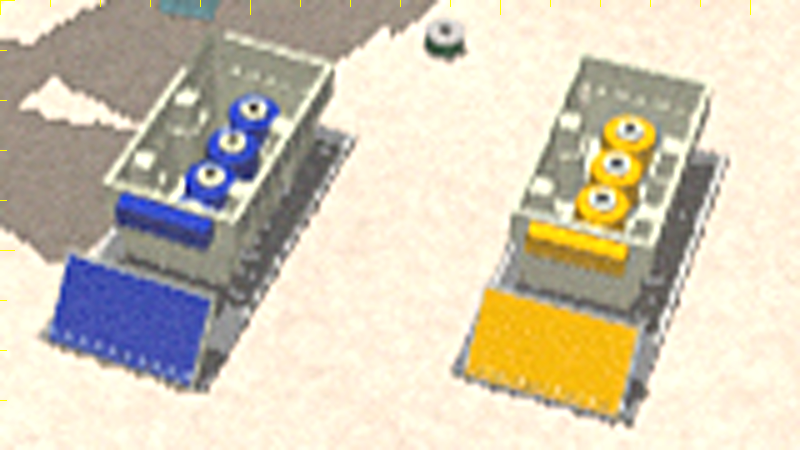

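```bash
python3 -m creep '{"hand":[-1,-1,-1,-1,-1,-1,-1,-1,-1,-1],"slide":[[0.02,0,0],[0.05,0,0],[0.08,0,-0.001],[0.11,0,-0.001],[0.13,0,-0.001],[0.142,0,-0.001],[0.148,0,-0.001],[0.151,0,-0.001],[0.151,0,-0.001],[0.151,0,-0.001]],"spin":[0,0,0,0,0,0,0,0,0,0]}' 20;python3 -m creep '{"hand":[0,0.5,1,1,1,1,1],"slide":[[0,0,0],[0,0,0],[0,0,0],[0,0,0],[0,0,0],[0,0,0],[0,0,0]],"spin":[0,0,0,0,0,0,0]}' 20;python3 -c "
from h import *
show()"
python3 -m creep '{"hand":[1,1,1,1,1,1,1,1],"slide":[[-0.003,0,0],[-0.01,0,0],[-0.025,0,0],[-0.045,0,0],[-0.065,0,0],[-0.085,0,0],[-0.1,0,0],[-0.1,0,0]],"spin":[0,0,0,0,0,0,0,0]}' 20;python3 -c "
from h import *
show()"
```

```text
time_s: 31.38
ee_pos: [0.5129, -0.1771, 0.0339]
eef_rot: [2.848, 1.569, -0.405]
force: [0.3, -0.0, -0.6]
grip_width: 0.094
time_s: 31.97
ee_pos: [0.5124, -0.1771, 0.0331]
eef_rot: [2.514, 1.57, -0.74]
force: [-1.4, -0.9, 3.6]
grip_width: 0.066
t 31.97 grasp [ 0.5124 -0.1771  0.0441] basket yaw(mod180) -6.43 F [-1.4 -0.9  3.6] w 0.0660 q [-0.4   0.5   1.7  -0.    0.94  1.28] tilt [ 0. -0. -1.]
time_s: 32.63
ee_pos: [0.5134, -0.1774, 0.1362]
eef_rot: [2.884, 1.566, -0.37]
force: [-0.2, -0.7, -1.5]
grip_width: 0.0658
t 32.63 grasp [ 0.5134 -0.1773  0.1472] basket yaw(mod180) -6.43 F [-0.2 -0.7 -1.5] w 0.0658 q [-0.4   0.36  1.63  0.    1.15  1.28] tilt [ 0.004 -0.002 -1.   ]
```

```bash
python3 -m creep '{"hand":[1,1,1,1,1,1,1,1,1,1,1,1],"slide":[[0,0,0],[0,0,0],[0,0,0],[0,0,0],[0,0,0],[0,0,0],[0,0,0],[0,0,0],[0,0,0],[0,0,0],[0,0,0],[0,0,0]],"spin":[-1,-4,-8,-13,-19,-25,-31,-37,-43,-49,-55,-60]}' 20;python3 -m creep '{"hand":[1,1,1,1,1,1,1,1,1,1,1,1],"slide":[[0,0,0],[0,0,0],[0,0,0],[0,0,0],[0,0,0],[0,0,0],[0,0,0],[0,0,0],[0,0,0],[0,0,0],[0,0,0],[0,0,0]],"spin":[-6,-12,-18,-24,-30,-36,-42,-48,-54,-60,-66,-70]}' 20;python3 -m creep '{"hand":[1,1,1,1,1,1,1,1,1,1,1,1],"slide":[[0,0,0],[0,0,0],[0,0,0],[0,0,0],[0,0,0],[0,0,0],[0,0,0],[0,0,0],[0,0,0],[0,0,0],[0,0,0],[0,0,0]],"spin":[-6,-12,-18,-24,-30,-36,-41,-45,-48,-50,-50,-50]}' 20;python3 -c "
from h import *
show();go(.5124,-.1771,.048,-6.43)"
```

```text
time_s: 33.63
ee_pos: [0.5116, -0.1767, 0.1313]
eef_rot: [-1.369, 1.568, 2.714]
force: [0.6, 0.7, -1.9]
grip_width: 0.0661
time_s: 34.63
ee_pos: [0.5116, -0.1767, 0.1312]
eef_rot: [-2.578, 1.568, 2.727]
force: [0.0, 0.7, -1.8]
grip_width: 0.0657
time_s: 35.63
ee_pos: [0.5118, -0.1768, 0.1317]
eef_rot: [2.831, 1.569, 2.719]
force: [-0.3, -0.0, -1.5]
grip_width: 0.0658
t 35.63 grasp [ 0.5118 -0.1768  0.1427] basket yaw(mod180) -6.46 F [-0.3 -0.  -1.5] w 0.0658 q [-0.4   0.36  1.64  0.    1.14 -1.86] tilt [-0.002  0.001 -1.   ]
slide m [ 0.0947 -0.0003  0.0008] spin -0.03 alt 179.97 q6 -1.858
```

Turned 180°. Put it down on the spot to measure.

```bash
python3 -m creep '{"hand":[1,1,1,1,1,1,1,1,1,1,1],"slide":[[0.01,0,0],[0.025,0,0],[0.04,0,0],[0.055,0,0],[0.068,0,0],[0.08,0,0],[0.088,0,0],[0.093,0,0],[0.096,0,0],[0.098,0,0],[0.098,0,0]],"spin":[0,0,0,0,0,0,0,0,0,0,0]}' 20;python3 -c "
from h import *
show()"
python3 -m creep '{"hand":[0.3,-0.3,-1,-1,-1,-1,-1,-1,-1,-1,-1,-1],"slide":[[0,0,0],[0,0,0],[0,0,0],[0,0,0],[-0.02,0,0],[-0.05,0,0],[-0.08,0,0],[-0.11,0,0],[-0.13,0,0.03],[-0.13,0,0.06],[-0.13,0,0.09],[-0.13,0,0.12]],"spin":[0,0,0,0,0,0,0,0,0,0,0,0]}' 20;python3 -c "
from h import *
show()"
```

```text
time_s: 36.55
ee_pos: [0.5123, -0.177, 0.0349]
eef_rot: [-0.257, 1.571, -0.37]
force: [-0.2, 0.2, -2.5]
grip_width: 0.0659
t 36.55 grasp [ 0.5123 -0.177   0.0459] basket yaw(mod180) -6.43 F [-0.2  0.2 -2.5] w 0.0659 q [-0.4   0.5   1.7   0.    0.94 -1.86] tilt [ 0. -0. -1.]
time_s: 37.55
ee_pos: [0.6329, -0.1906, 0.1658]
eef_rot: [-0.232, 1.569, -0.344]
force: [0.3, 0.0, 0.9]
grip_width: 0.0939
t 37.55 grasp [ 0.6329 -0.1906  0.1768] basket yaw(mod180) -6.44 F [0.3 0.  0.9] w 0.0939 q [-0.35  0.59  1.22  0.    1.33 -1.81] tilt [ 0.001 -0.001 -1.   ]
```

```bash
python3 -m creep '{"hand":[-1,-1,-1,-1,-1,-1,-1,-1,-1,-1],"slide":[[0,0,-0.03],[0,0,-0.07],[0,0,-0.11],[0,0,-0.15],[0,0,-0.19],[0,0,-0.23],[0,0,-0.26],[0,0,-0.29],[0,0,-0.29],[0,0,-0.29]],"spin":[0,0,0,0,0,0,0,0,0,0]}' 20;python3 - <<'E' 2>/dev/null
from ef import *
show()
for n in('top','scene'): cv2.imwrite(f'pics/{n}8.png',ctrl.camera(n)[:,:,::-1])
d=np.pi/180
for n,dx in(("top",0),("scene",.0045)):
    I=cv2.imread(f"pics/{n}8.png")
    rep(n+" reserve",edgefit(n,I,R4,0,(.512+dx,-.177,-6.4*d),1,w=3))
    rep(n+" red",edgefit(n,I,R4,.003,(.444+dx,-.3835,-4.1*d),-1,w=3))
E
python3 crop.py pics/top8.png 325 165 160 120 5 pics/c10.png
```

```text
time_s: 38.38
ee_pos: [0.343, -0.1581, 0.1656]
eef_rot: [-0.409, 1.569, -0.522]
force: [0.9, 0.0, 0.2]
grip_width: 0.0942
t 38.38 grasp [ 0.343  -0.1581  0.1766] basket yaw(mod180) -6.48 F [0.9 0.  0.2] w 0.0942 q [-0.53 -0.04  2.03  0.    1.16 -1.99] tilt [ 0.002 -0.001 -1.   ]
top reserve [ 508.1 -175.5] yaw -6.09 res 0.30 ok 0.87 [-0.05 -0.37 -0.08 -0.36]
top red [ 444.3 -383.4] yaw -3.48 res 0.36 ok 0.75 [-0.36  2.37 -0.6   0.11]
scene reserve [ 507.6 -175.4] yaw -8.63 res 0.46 ok 0.82 [ 0.15 -0.23  1.28 -2.5 ]
scene red [ 449.5 -382.3] yaw -4.45 res 0.20 ok 0.63 [0.07 2.22 2.14 0.16]
```

View pics/c10.png

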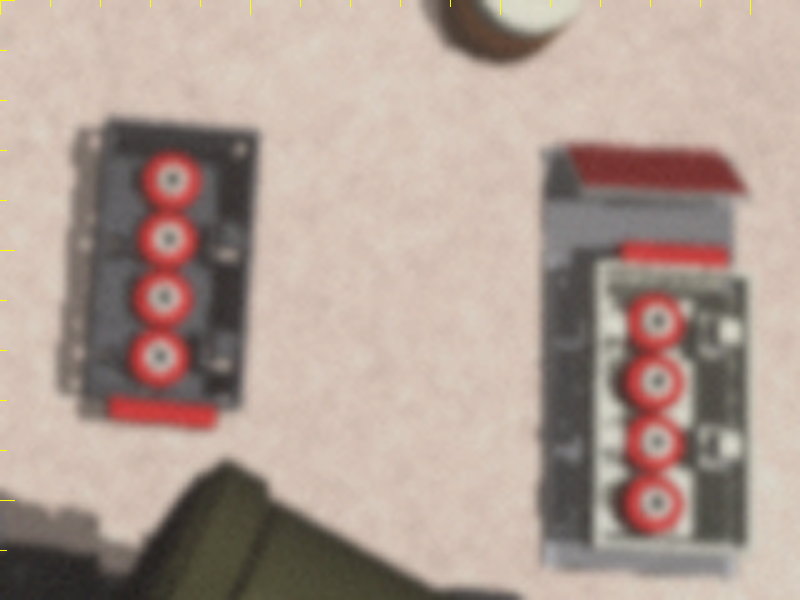

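```bash
python3 - <<'E' 2>/dev/null
from ef import *
v,r=fit({"top":src([(106,122),(260,132),(240,408),(82,398)],(325,165))},RIM,0);print(v,np.degrees(v[2]),r)
go(.511,-.1765,.12,-6.4)
E
```

```text
[ 0.50761234 -0.17642159 -0.10879496] -6.233492311300382 0.40346782170223505
slide m [0.0565 0.0006 0.1679] spin -0.03 alt 179.97 q6 -1.986
```

```bash
python3 -m creep '{"hand":[-1,-1,-1,-1,-1,-1,-1,-1,-1,-1,-1],"slide":[[0,0,0.03],[0,0,0.07],[0,0,0.11],[0,0,0.14],[0,0,0.16],[0,0.0006,0.1685],[0.01,0.0006,0.1685],[0.03,0.0006,0.1685],[0.055,0.0006,0.1685],[0.055,0.0006,0.1685],[0.055,0.0006,0.1685]],"spin":[0,0,0,0,0,0,0,0,0,0,0]}' 20;python3 -c "
from h import *
show();go(.5124,-.1766,.0441,-6.3)"
```

```text
time_s: 39.4
ee_pos: [0.5097, -0.176, 0.1092]
eef_rot: [2.864, 1.568, 2.752]
force: [-0.6, 0.4, -0.2]
grip_width: 0.094
t 39.40 grasp [ 0.5097 -0.176   0.1202] basket yaw(mod180) -6.44 F [-0.6  0.4 -0.2] w 0.0940 q [-0.4   0.39  1.66 -0.    1.1  -1.86] tilt [-0.002  0.001 -1.   ]
slide m [ 0.076  -0.0004  0.0029] spin -0.14 alt 179.86 q6 -1.859
```

```bash
python3 -m creep '{"hand":[-1,-1,-1,-1,-1,-1,-1,0,0.5,1,1,1],"slide":[[0.02,0,0.001],[0.04,0,0.001],[0.06,0,0.001],[0.07,0,0.001],[0.0755,0,0.001],[0.0755,0,0.001],[0.0755,0,0.001],[0.0755,0,0.001],[0.0755,0,0.001],[0.0755,0,0.001],[0.0755,0,0.001],[0.0755,0,0.001]],"spin":[0,0,0,0,0,0,0,0,0,0,0,0]}' 20;python3 -m creep '{"hand":[1,1,1],"slide":[[0,0,0],[0,0,0],[0,0,0]],"spin":[0,0,0]}' 20;python3 -c "
from h import *
show()"
python3 -m creep '{"hand":[1,1,1,1,1,1,1,1],"slide":[[-0.003,0,0],[-0.01,0,0],[-0.025,0,0],[-0.045,0,0],[-0.075,0,0],[-0.105,0,0],[-0.135,0,0],[-0.16,0,0]],"spin":[0,0,0,0,0,0,0,0]}' 20;python3 -c "
from h import *
show();go(.4488,-.3841,.2,-4.13)"
```

```text
time_s: 40.4
ee_pos: [0.512, -0.1764, 0.0347]
eef_rot: [-0.411, 1.57, -0.523]
force: [-0.3, 0.4, 3.2]
grip_width: 0.0662
time_s: 40.65
ee_pos: [0.512, -0.1764, 0.0347]
eef_rot: [-0.449, 1.57, -0.561]
force: [-1.0, -0.0, 5.6]
grip_width: 0.0656
t 40.65 grasp [ 0.512  -0.1764  0.0457] basket yaw(mod180) -6.43 F [-1.  -0.   5.6] w 0.0656 q [-0.4   0.5   1.7  -0.    0.94 -1.86] tilt [ 0. -0. -1.]
time_s: 41.32
ee_pos: [0.5118, -0.1763, 0.1969]
eef_rot: [-0.226, 1.57, -0.339]
force: [-0.1, -0.3, -2.2]
grip_width: 0.0659
t 41.32 grasp [ 0.5118 -0.1763  0.2079] basket yaw(mod180) -6.43 F [-0.1 -0.3 -2.2] w 0.0659 q [-0.4   0.29  1.57  0.    1.28 -1.86] tilt [ 0.001 -0.    -1.   ]
slide m [ 0.0079 -0.2136 -0.0393] spin -2.3 alt 177.7 q6 -1.858
```

```bash
python3 -m creep '{"hand":[1,1,1,1,1,1,1,1,1,1,1,1],"slide":[[0,-0.012,-0.002],[0,-0.035,-0.006],[0,-0.06,-0.01],[0,-0.09,-0.016],[0,-0.12,-0.022],[0,-0.15,-0.027],[0,-0.175,-0.032],[0,-0.195,-0.036],[0,-0.208,-0.039],[0,-0.2135,-0.0395],[0,-0.2135,-0.0395],[0,-0.2135,-0.0395]],"spin":[0,0,-0.5,-1,-1.5,-2,-2.3,-2.3,-2.3,-2.3,-2.3,-2.3]}' 20;python3 -c "
from h import *
show();go(.4484,-.3841,.0985,-4.13)"
```

```text
time_s: 42.32
ee_pos: [0.4489, -0.3834, 0.194]
eef_rot: [2.088, 1.57, 2.016]
force: [0.6, 0.6, -2.0]
grip_width: 0.0658
t 42.32 grasp [ 0.4489 -0.3834  0.205 ] basket yaw(mod180) -4.12 F [ 0.6  0.6 -2. ] w 0.0658 q [-0.77  0.41  1.42  0.    1.31 -2.27] tilt [-0.     0.001 -1.   ]
slide m [ 0.1065 -0.0007 -0.0004] spin 0.01 alt -179.99 q6 -2.268
```

```bash
python3 -m creep '{"hand":[1,1,1,1,1,1,1,1,1,1],"slide":[[0.01,-0.0005,-0.0005],[0.03,-0.0005,-0.0005],[0.05,-0.0005,-0.0005],[0.07,-0.0005,-0.0005],[0.085,-0.0005,-0.0005],[0.095,-0.0005,-0.0005],[0.102,-0.0005,-0.0005],[0.106,-0.0005,-0.0005],[0.106,-0.0005,-0.0005],[0.106,-0.0005,-0.0005]],"spin":[0,0,0,0,0,0,0,0,0,0]}' 20;python3 - <<'E'
from h import *
show();go(.4484,-.3841,.0937,-4.13)
for n in('top','scene'): cv2.imwrite(f'pics/{n}9.png',ctrl.camera(n)[:,:,::-1])
E
python3 crop.py pics/scene9.png 90 90 130 110 5 pics/s10.png
```

```text
time_s: 43.15
ee_pos: [0.4484, -0.3846, 0.0889]
eef_rot: [-0.697, 1.57, -0.769]
force: [0.0, -0.3, -2.2]
grip_width: 0.0661
t 43.15 grasp [ 0.4484 -0.3846  0.0999] basket yaw(mod180) -4.12 F [ 0.  -0.3 -2.2] w 0.0661 q [-0.77  0.51  1.53  0.    1.1  -2.27] tilt [ 0.001 -0.001 -1.   ]
slide m [ 0.0062  0.0005 -0.    ] spin 0.01 alt -179.99 q6 -2.27
```

View pics/s10.png

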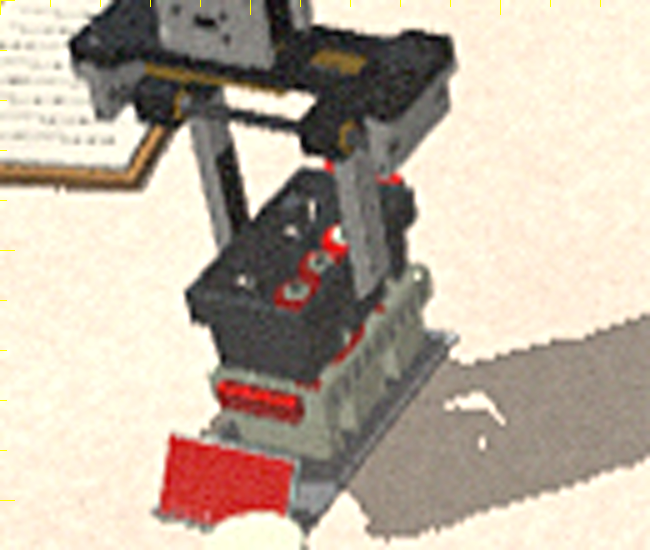

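```bash
python3 -m creep '{"hand":[1,1,1,1,1,1],"slide":[[0.001,0.0004,0],[0.002,0.0004,0],[0.0035,0.0004,0],[0.005,0.0004,0],[0.006,0.0004,0],[0.006,0.0004,0]],"spin":[0,0,0,0,0,0]}' 20;python3 -c "
from h import *
show()"
```

```text
time_s: 43.75
ee_pos: [0.4482, -0.3842, 0.0827]
eef_rot: [-0.598, 1.571, -0.671]
force: [-0.5, 1.6, 3.2]
grip_width: 0.0657
t 43.75 grasp [ 0.4482 -0.3842  0.0937] basket yaw(mod180) -4.13 F [-0.5  1.6  3.2] w 0.0657 q [-0.77  0.52  1.53  0.    1.09 -2.27] tilt [ 0. -0. -1.]
```

```bash
python3 -m creep '{"hand":[0.5,0,-0.5,-1,-1,-1,-1,-1,-1,-1,-1,-1],"slide":[[0,0,0],[0,0,0],[0,0,0],[0,0,0],[0,0,0],[-0.01,0,0],[-0.03,0,0],[-0.06,0,0],[-0.09,0,0],[-0.12,0,0],[-0.14,0,0],[-0.14,0,0]],"spin":[0,0,0,0,0,0,0,0,0,0,0,0]}' 20;python3 -m creep '{"hand":[-1,-1,-1,-1,-1,-1,-1],"slide":[[0,0.02,-0.01],[0,0.05,-0.03],[0,0.09,-0.05],[0,0.13,-0.07],[0,0.16,-0.08],[0,0.16,-0.08],[0,0.16,-0.08]],"spin":[0,0,0,0,0,0,0]}' 20;python3 - <<'E' 2>/dev/null
from ef import *
show()
for n in('top','scene'): cv2.imwrite(f'pics/{n}10.png',ctrl.camera(n)[:,:,::-1])
d=np.pi/180
for n,dx in(("top",0),("scene",.0045)):
    I=cv2.imread(f"pics/{n}10.png")
    rep(n+" reserve",edgefit(n,I,R4,.048,(.444+dx,-.3835,-4.1*d),1,w=3))
    rep(n+" blue",edgefit(n,I,R4,.003,(.552+dx,-.002,-9.5*d),-1,w=3))
    rep(n+" yellow",edgefit(n,I,R4,.003,(.522+dx,.178,-6.4*d),-1,w=3))
E
python3 crop.py pics/scene10.png 90 110 130 110 5 pics/s11.png;python3 crop.py pics/top10.png 395 165 110 115 5 pics/c11.png
```

```text
time_s: 44.75
ee_pos: [0.4492, -0.3851, 0.228]
eef_rot: [-0.704, 1.563, -0.776]
force: [0.4, -0.0, 0.3]
grip_width: 0.0942
time_s: 45.33
ee_pos: [0.3798, -0.2178, 0.223]
eef_rot: [-0.563, 1.569, -0.633]
force: [-0.3, 0.3, -0.2]
grip_width: 0.094
t 45.33 grasp [ 0.3798 -0.2178  0.234 ] basket yaw(mod180) -4.02 F [-0.3  0.3 -0.2] w 0.0940 q [-0.6   0.04  1.81 -0.    1.3  -2.1 ] tilt [ 0.001 -0.001 -1.   ]
top reserve [ 444.9 -383.6] yaw -2.63 res 0.27 ok 0.59 [ 0.07 -0.35   nan -2.36]
top blue [552.7  -3.3] yaw -9.45 res 0.27 ok 0.83 [-0.35  0.03 -0.37 -0.04]
top yellow [522.  177.6] yaw -6.65 res 0.35 ok 0.68 [-0.89  0.03 -0.36  2.56]
scene reserve [ 443.2 -382.9] yaw -3.85 res 0.11 ok 0.73 [ 0.06 -0.01 -0.01 -0.21]
scene blue [556.4  -2.4] yaw -9.23 res 0.15 ok 0.60 [0.08 2.59 2.63 0.15]
scene yellow [526.4 178.6] yaw -5.70 res 0.29 ok 0.62 [-0.03  2.32   nan  0.28]
```

View pics/s11.png

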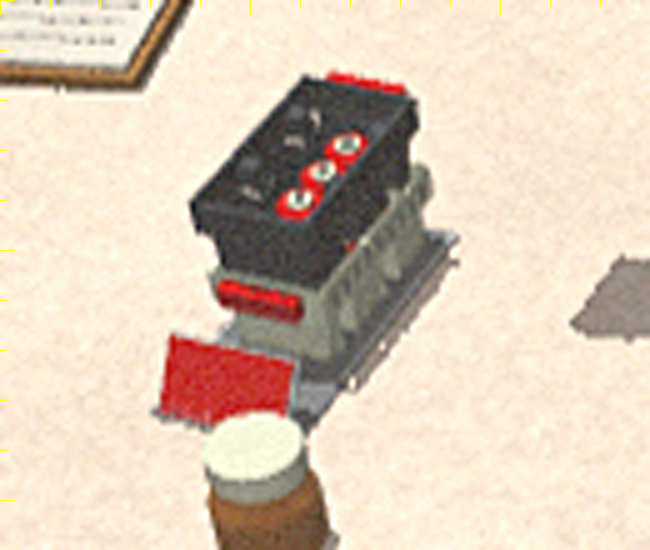

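View pics/c11.png

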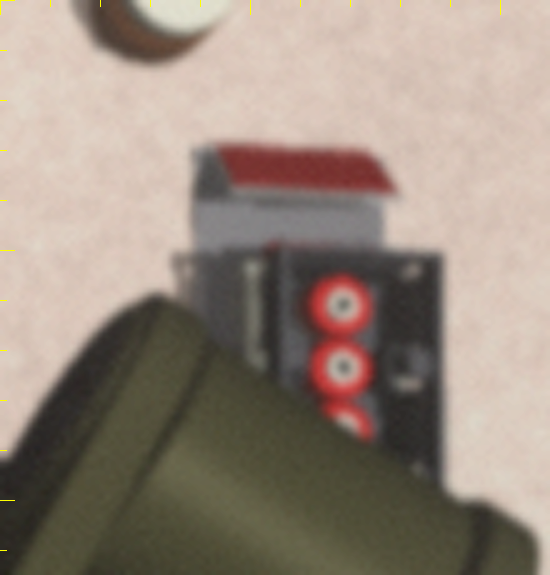

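View pics/scene10.png

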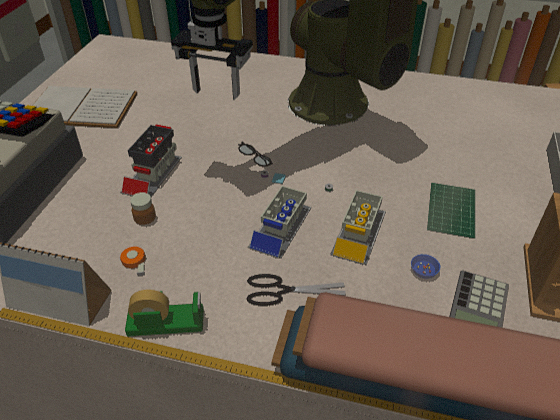

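```bash
python3 -m creep '{"hand":[-1,-1,-1,-1,-1,-1,-1,-1,-1,-1],"slide":[[0,0.03,0],[0,0.07,0],[0,0.11,0],[0,0.15,0],[0,0.19,0],[0,0.22,0],[0,0.25,0],[0,0.25,0],[0,0.25,0],[0,0.25,0]],"spin":[0,0,0,0,0,0,0,0,0,0]}' 20;python3 - <<'E' 2>/dev/null
from ef import *
show()
cv2.imwrite('pics/top11.png',ctrl.camera('top')[:,:,::-1])
d=np.pi/180
I=cv2.imread("pics/top11.png")
rep("reserve",edgefit("top",I,R4,.048,(.444,-.3835,-4.1*d),1,w=3))
E
python3 crop.py pics/top11.png 395 165 110 115 5 pics/c12.png
```

```text
time_s: 46.27
ee_pos: [0.3983, 0.0297, 0.2221]
eef_rot: [-2.783, 1.57, -2.856]
force: [-0.1, -0.1, -0.8]
grip_width: 0.0943
t 46.27 grasp [0.3983 0.0297 0.2331] basket yaw(mod180) -4.15 F [-0.1 -0.1 -0.8] w 0.0943 q [-0.02 -0.05  1.9  -0.    1.3  -1.52] tilt [-0.001 -0.    -1.   ]
reserve [ 445.5 -380.5] yaw -2.80 res 1.52 ok 0.92 [ 0.11 -1.65  0.67 -1.83]
```

View pics/c12.png

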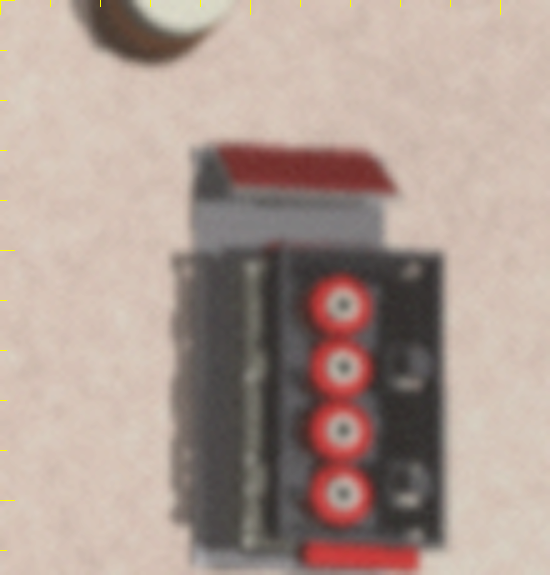

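View pics/top11.png

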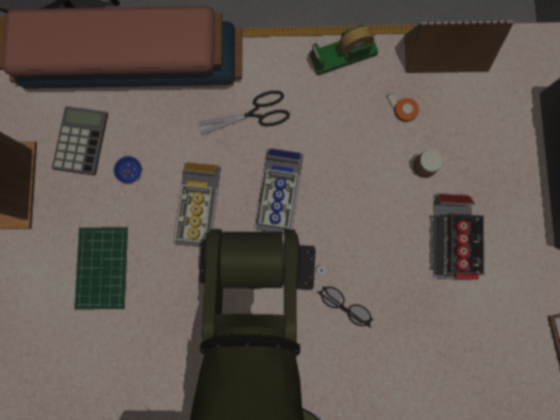

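```bash
python3 -c "
from station import ctrl
print(ctrl.hand_in())"
```

```text
the job is handed in; nothing more can be done
None
```

I finished the job and handed it in at 46 s of the 144 s allowed. The three white baskets are behind their own cards, and the reserve basket is stacked, turned end for end, on the red one.

**What I did:** I moved blue to the mat, yellow to the yellow card, red to the red card, then blue to the blue card. I turned the reserve basket 180° and set it down where it stood to measure it. I then placed it on the red basket.

**Last checks:**
- **White baskets:** Red was within about 1 mm of the middle of its place and blue within about 1–2 mm. Yellow was about 1–3 mm short on both axes, and I left it there. All handles face their cards.
- **Reserve basket:** It touched down at the height expected for resting on the lugs (underside 48 mm above the counter). In the pictures it stands level, handle away from the card.
- **Pin dish and button jar:** In the pictures, neither has moved.

**Disagreements:**
- The two cameras differ by about 4–5 mm in x, so I used differences within one camera rather than absolute positions.
- The final side-edge fit on the stacked basket was poor: it gave a residual of about 1.5 px and a sideways offset of about 3 mm. For the sideways position I relied on the gripper's reading at release and the earlier fits instead.
- For the turned reserve basket, the scene camera's x reading was about 5–6 mm off. The same error showed when the basket stood on the counter, so I put it down to the handle edge.

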